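Return a gauge to its rack in place of the tally tag

TASK

The snap gauge with the orange grip, lying on the granite plate, is to go back on the gauge rack. First take the red tally tag off its peg and put it in the grey tray, lying wholly inside; then hang the orange gauge by its eye on the peg the tag was on, eye up and right back at the foot of the peg. The lamp bar over the pegs means coming in at a slant from the front. Leave the blue and green gauges hanging as they are, and do not disturb the caliper.

Things in the scene. Friction and masses are not known exactly. Their poses are not given: they have to be found in the camera images.
- gauge: Steel snap gauge, 150 x 52 x 8 mm, 260 g. Origin: eye centre on the flat back face; +x from jaws to eye, +z out of the grip side. Eye end 44 x 44 (x -22..22) with an 18 mm through hole at the origin; orange grip block x -83..-33, 32 wide, z 0..30, sides bare down to the back face; forked jaws x -130..-87. Lies back down on the granite.
- tag: red plastic tally tag, 110 x 44 x 6 mm, 60 g, hung on one of the three pegs. Origin: centre of its 18 mm hole, on the back face; +x along the tag towards the hole end (tag spans x -88..22), +z out of the front. White finger tab standing on the front: x -68..-28, 16 mm wide (y -8..8), z 6..36.
- tag_foot (a point): middle of the tag's lower edge, on the back face (88 mm from the hole centre)
- rack: fixed open rack of grey tubes, 340 mm wide. Origin on the table under its middle; -x is its front (robot side). Bars of 14 mm along y: upper at x 40, z 200, lower at x 10, z 126. Three yellow pegs, 10 mm thick, round tip, rise from the upper bar along (-0.643, 0, 0.766), 40 degrees from vertical, 60 mm long from its axis. Hung things lean on both bars, back to them, 22 degrees from vertical.
- peg_left (a point): root of the peg at rack y +100: the point where the peg's axis meets the upper bar's axis. A hung thing's eye centre (its origin) comes to rest about 8 mm from it
- peg_mid (a point): root of the peg at rack y 0, likewise
- peg_right (a point): root of the peg at rack y -100, likewise
- lamp_bar (a point): middle of the white lamp bar (18 mm thick, 340 mm long along rack y) fixed over the pegs at rack x -20, z 360, carried by side arms at rack y +-170. It leaves no room for a gripper pointing straight down at the pegs, but room for one tilted 25 to 50 degrees, coming from the front along the pegs
- tray: fixed grey open tray, 180 (x) x 130 (y) x 30 mm high outside, walls 4, floor 4 to 5 mm thick. Origin at the centre of its underside on the table
- granite: fixed black granite plate, 260 (x) x 200 (y) x 60 mm high. Origin at the centre of its underside
- gauge_blue: Steel snap gauge, 150 x 52 x 8 mm, 260 g. Origin: eye centre on the flat back face; +x from jaws to eye, +z out of the grip side. Eye end 44 x 44 (x -22..22) with an 18 mm through hole at the origin; blue grip block x -83..-33, 32 wide, z 0..30, sides bare down to the back face; forked jaws x -130..-87. Hung on another peg.
- gauge_green: Steel snap gauge, 150 x 52 x 8 mm, 260 g. Origin: eye centre on the flat back face; +x from jaws to eye, +z out of the grip side. Eye end 44 x 44 (x -22..22) with an 18 mm through hole at the origin; green grip block x -83..-33, 32 wide, z 0..30, sides bare down to the back face; forked jaws x -130..-87. Hung on the third peg.
- caliper: caliper, steel and black, 200 mm long (x), 16 to 50 wide, 14 high, lying on the granite plate along its left edge. Origin at the underside
Not all that is in view belongs to the job. Of the things that look like the tag, the smallest one is meant.

How it is judged:
By the outcome, as a careful person would: the job done as asked, in the order asked, and still so for the second after the job is handed in, with the robot touching nothing.
It also fails if it takes over 64 s, if anything falls off the work surface, if the arm or the gripper's body presses on something with over 40 N, if the wrist force passes 120 N, or if a joint passes its speed limit or range.

ROBOT

A 6-joint arm with a two-finger parallel gripper is mounted at the origin on the work surface. World frame = base frame: x ahead of the robot, y to its left, z up, the work surface at z = 0. Lengths are in m, angles in rad, forces in N, time in s.
With the tool pointing down it reaches from about 0.3 to 0.875 m from the base axis. Payload 6.4 kg.
Tool frame: the origin (TCP) lies midway between the tips of the shut fingers; the grasp point (between the pads) lies 19 mm behind it; z points along the fingers, y is the line along which they close (so a half turn about z gives the same grasp; the last joint's range is limited). The gripper opens to 85 mm and grips with 20 to 120 N. Pads are 22 mm wide; open, the fingers measure 114 mm over their backs; the gripper's body (76 mm by 85 mm) begins 54 mm behind the grasp point. The pads swing forward as they close: fully open they stand 13 mm farther back than shut.
Start: joints at [1.044, 0.181, 1.607, -0, 1.354, -0.206], TCP at [0.181, 0.546, 0.231] pointing down, gripper open.
Joint ranges: [-2.99, 2.99], [-0.89, 2.07], [0.3, 2.58], [-1.14, 4.28], [0, 2.63], [-3.12, 3.12]. Speed limits (rad/s): [2.57, 2.57, 3.01, 3.14, 3.14, 3.14].

INTERFACE

Orientations are given as a unit quaternion [w, x, y, z].
In Python, from bench import * gives the robot as it stands.
- The arm moves only by the tool play_rows, never from a script. Its argument "plan" is a list of rows, each a list of 3 entries, a list of its own where there are three numbers: the finger opening in mm, from 0 to 85.4, then the shift along the tool's x, y, z normalised to -1 to 1, where 1 is 40 cm, then the turn about the tool's z normalised to -1 to 1, where 1 is pi rad. A call has 1 to 10 rows; each row is the pose to reach, as a shift and turn from the pose commanded when the call began, along the tool's axes at that moment, turning the shorter way round; what a row does not reach only later rows make up. A row lasts 1/10 s, in which the tool goes at most 50 mm and 8.59 degrees, less where a joint would pass 70% of its speed; a pose out of reach is approached as far as the arm can. A call with a number of a shift or a turn outside -1 to 1 is refused whole. A call with a gripper value outside its range is refused whole. The fingers move at their own pace and stop on an object; the grip force is fixed at half the most. Time passes only in rows, so rows that repeat a pose let the fingers close. It gives the time, the measured TCP pose, the force, the opening and the grip force at its end, in the units of the state.
- get_obs(): the state, without advancing time (a new reading comes with each control period).
- camera(name): name is "side" or "top"; returns a dict with "image" (480x640x3 uint8, red, green, blue), "range_z" (480x640 float32, m along the optical axis (not along the pixel's ray), 0 where there is no reading), "intrinsics" (3x3 intrinsics, pixels), "k1" (the pictures are not rectified: a ray, as slopes to the right and down, at radius r is drawn at 1 + k1 r^2 times it, then the intrinsics apply), "rvec" (rotation vector, rad) and "tvec" (3), from world to camera coordinates, as OpenCV has them. Camera axes: x right, y down, z forward; pixel columns grow to the right and rows downward; lengths in m; the calibration is good to about 2 mm. A picture is of the moment at which its call begins.
- hand_in(): hands the job in; it is judged then, once.
Trained networks look in a picture, given as the dict that the camera call returned (one of the last four; its "shot" number tells which), for a name from the list of things; names that differ only in an ending like _2 or _b are one class to them, and where a whole thing is asked for, a point or a joint stands for the part that bears it (a point fixed in the world has none). Each returns a list of dicts, best first, with "conf" (0 to 1); they miss things now and then, are a little off and sometimes report something else, mostly with a low value. They report only what shows in the picture. A call takes as long as a camera call. They do not tell look-alikes from the thing itself.
- search_frame(picture, label): "rect" ([centre column, centre row, width, height] in pixels, round what is visible of it).
- masks_of(picture, label): "mask" (480x640 bool, what is visible of it) and "rect" ([centre column, centre row, width, height] in pixels, round what is visible of it).
The state is a dict: "time_s": time; "q": joint angles; "dq": joint speeds; "joint_efforts": joint torques, N m; "eef_pos": TCP position; "eef_rot": TCP orientation; "wrist_force": force on the tool from outside, world axes, zero at the start; "torque": the same for the moment, N m; "opening": opening from 0.0 (shut) to 1.0 (fully open); "grasp_force": force on a finger pad.
Only numpy, scipy, OpenCV 4.12 (cv2) and the standard library are available. Lean on these libraries where they do the work, as an engineer would, in place of code of your own. Each camera call takes 0.05 s, during which the arm holds its last target. There are 200 camera calls.

## Working session

There is one attempt and no reset: what is moved stays moved. The work goes in short steps, Python scripts to look and compute and a tool call to move; the robot and the scene stay as the last step left them, time stands still between calls to the robot, and variables do not carry over. Pictures are saved under pics/ and viewed, at most 10 in all, crops included, and the job is handed in when it is done.

Besides the shell and the picture viewer there is one more tool, called after "Request:" as name(argument=value, ...), one argument or row to a line, values as JSON. play_rows: Moves the arm, as the interface text tells. Its arguments: {"type":"object","properties":{"plan":{"type":"array","items":{"type":"array"}}},"required":["plan"]}

```bash
mkdir -p pics; ls; cat > h.py <<'E'
from bench import *
import numpy as np, cv2
from scipy.spatial.transform import Rotation as R
def save(c,n,crop=None,s=1):
    im=c["image"][...,::-1]
    if crop: a,b,w,h=crop; im=im[b:b+h,a:a+w]
    cv2.imwrite("pics/"+n,cv2.resize(im,None,fx=s,fy=s,interpolation=cv2.INTER_CUBIC))
def cloud(c):
    h,w=c["range_z"].shape
    u,v=np.meshgrid(np.arange(w),np.arange(h))
    K=np.array(c["intrinsics"]);d=np.stack([(u-K[0,2])/K[0,0],(v-K[1,2])/K[1,1]],-1)
    p=d.copy()
    for _ in range(8): p=d/(1+c["k1"]*(p**2).sum(-1,keepdims=True))
    z=c["range_z"][...,None]; P=np.concatenate([p*z,z],-1)
    M=R.from_rotvec(np.ravel(c["rvec"])).as_matrix()
    W=(P-np.ravel(c["tvec"]))@M
    W[c["range_z"]==0]=np.nan
    return W
E
python3 - <<'E'
from h import *
for n in("side","top"):
    c=camera(n);save(c,n+"1.png")
    W=cloud(c)
    print(n,c["tvec"],c["rvec"],c["k1"])
    for l in["gauge","tag","rack","tray","granite","gauge_blue","gauge_green","caliper"]:
        for m in masks_of(c,l):
            k=m["mask"]; q=W[k]
            print(l,round(m["conf"],2),np.round(m["rect"]),k.sum(),np.round(np.nanmedian(q,0),3),np.round(np.nanpercentile(q,2,axis=0),3),np.round(np.nanpercentile(q,98,axis=0),3))
print(get_obs())
E
```

```text
pics
side [-0.4298413  -0.05718665  1.55315366] [ 2.44918394  0.6527158  -0.19233471] -0.10518965038870813
gauge 0.89 [392. 214.  59.  34.] 848 [0.52  0.262 0.068] [0.448 0.238 0.057] [0.593 0.293 0.091]
tag 0.93 [280. 332.  26.  59.] 1312 [ 0.422 -0.143  0.008] [ 0.362 -0.206  0.   ] [ 0.458 -0.071  0.05 ]
tag 0.77 [366. 324.  32.  32.] 436 [ 0.613 -0.105  0.185] [ 0.584 -0.122  0.133] [ 0.644 -0.082  0.229]
tag 0.72 [194. 339.  62.  60.] 1574 [ 0.265 -0.26   0.008] [ 0.222 -0.328 -0.003] [ 0.289 -0.182  0.049]
rack 0.85 [340. 358. 164. 243.] 9065 [ 0.636 -0.229  0.162] [ 0.539 -0.378 -0.   ] [ 0.726 -0.024  0.37 ]
tray 0.68 [351. 264.  86.  71.] 2999 [0.461 0.112 0.005] [ 0.388  0.042 -0.002] [0.565 0.171 0.032]
granite 0.77 [403. 214. 124. 101.] 5673 [0.528 0.295 0.058] [0.396 0.217 0.005] [0.652 0.412 0.064]
granite 0.66 [340. 357. 157. 245.] 8160 [ 0.638 -0.238  0.173] [ 0.547 -0.378  0.007] [ 0.726 -0.027  0.37 ]
gauge_blue 0.94 [311. 403.  35.  30.] 438 [ 0.611 -0.303  0.186] [ 0.58  -0.324  0.105] [ 0.639 -0.277  0.23 ]
gauge_blue 0.69 [348. 264.  89.  73.] 3127 [0.463 0.11  
[... 1204 characters left out ...]
: 0.9, 'q': array([ 1.04374162e+00,  1.80777716e-01,  1.60697057e+00, -4.17931406e-05,
        1.35379045e+00, -2.06265522e-01]), 'dq': array([-8.02978633e-04,  5.06087704e-04,  1.63771312e-03,  1.82707874e-03,
       -1.44659003e-03,  1.88292853e-05]), 'joint_efforts': array([-2.32994262e-04, -4.44825268e+01, -3.51696074e+01, -2.15744267e-04,
        7.17176426e-04,  9.16685906e-06]), 'eef_pos': array([0.18129954, 0.54570232, 0.23131524]), 'eef_rot': array([2.87145781e-05, 1.59703307e-01, 9.87165058e-01, 1.78502976e-05]), 'wrist_force': array([ 0.5501494 , -0.11565976, -0.06396426]), 'torque': array([-0.01770314, -0.01097601,  0.02056764]), 'grasp_force': 0.0, 'opening': 0.9962660398221015}
```

View pics/side1.png

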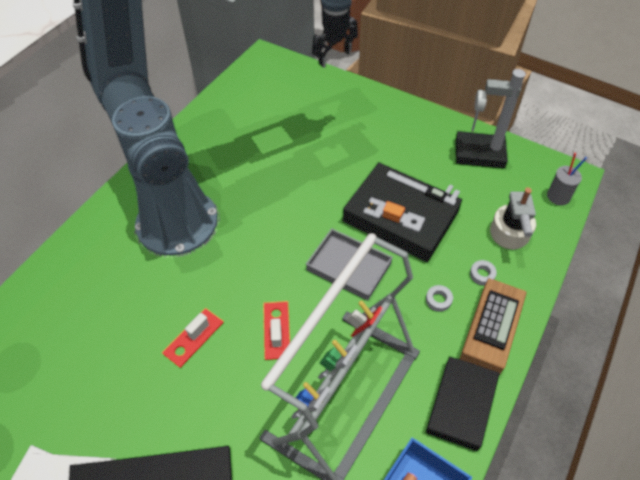

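View pics/top1.png

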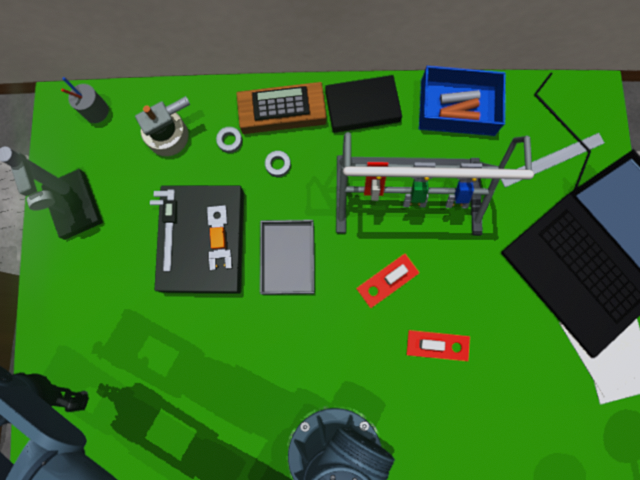

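```bash
python3 - <<'E'
from h import *
cs=camera("side"); ct=camera("top"); Ws,Wt=cloud(cs),cloud(ct)
save(cs,"crop1.png",(230,230,200,220),3.5) if False else None
a=cv2.resize(cs["image"][285:355,235:415][...,::-1],None,fx=4,fy=4,interpolation=cv2.INTER_CUBIC)
b=cv2.resize(ct["image"][130:240,320:500][...,::-1],None,fx=4,fy=4,interpolation=cv2.INTER_CUBIC)[:300]
cv2.imwrite("pics/crop1.png",np.vstack([a,b]))
def axis(Q):
    m=np.median(Q,0); 
    for _ in range(5):
        u,s,v=np.linalg.svd(Q-Q.mean(0),full_matrices=False); r=np.linalg.norm((Q-Q.mean(0))-np.outer((Q-Q.mean(0))@v[0],v[0]),axis=1); Q=Q[r<max(0.02,np.median(r)*3)]
    return Q.mean(0),v[0],(Q-Q.mean(0))@v[0]
for n,W,c in(("side",Ws,cs),("top",Wt,ct)):
    im=c["image"].astype(int)
    ok=np.isfinite(W[...,2])&(W[...,0]>.45)&(W[...,0]<.75)&(W[...,1]<0.02)&(W[...,1]>-.42)
    q=W[ok&(W[...,2]>.345)&(im.min(-1)>150)]
    m,v,t=axis(q); print(n,"lamp",m.round(4),v.round(4),t.min().round(3),t.max().round(3),np.degrees(np.arctan2(v[1],v[0])))
    y=ok&(im[...,0]>130)&(im[...,1]>100)&(im[...,2]<90)&(W[...,2]>.19)
    N,L,S,C=cv2.connectedComponentsWithStats(y.astype(np.uint8))
    for i in range(1,N):
        if S[i,4]>8:
            q=W[L==i]; print(" peg",C[i].round(),S[i,4],q.mean(0).round(4),np.percentile(q,5,axis=0).round(3),np.percentile(q,95,axis=0).round(3))
    # reds
    r=(im[...,0]>140)&(im[...,1]<60)&(im[...,2]<60)&np.isfinite(W[...,2])
    w=(im.min(-1)>140)
    N,L,S,C=cv2.connectedComponentsWithStats(cv2.morphologyEx(r.astype(np.uint8),cv2.MORPH_CLOSE,np.ones((3,3))))
    for i in range(1,N):
        if S[i,4]>60:
            q=W[(L==i)&np.isfinite(W[...,2])]; u,s,v=np.linalg.svd(q-q.mean(0),full_matrices=False); e=(q-q.mean(0))@v.T
            print(" red",C[i].round(),S[i,4],q.mean(0).round(3),v[0].round(3),np.ptp(e,axis=0).round(3))
    o=(im[...,0]>170)&(im[...,1]>60)&(im[...,1]<150)&(im[...,2]<80)&(W[...,0]>.4)&(W[...,0]<.65)&(W[...,1]>.2)
    q=W[o]; q=q[q[:,2]>.08]; (cx,cy),(aa,bb),an=cv2.minAreaRect((q[:,:2]*1000).astype(np.float32)); print(" orange",q.mean(0).round(4),cx,cy,aa,bb,an)
    # steel parts of gauge
    k=masks_of(c,"gauge")[0]["mask"]&np.isfinite(W[...,2]); q=W[k]; q=q[(q[:,2]>.062)]
    print(" gauge",cv2.minAreaRect((q[:,:2]*1000).astype(np.float32)))
    # tray rim, granite top
    for l in("tray","granite"):
        for m in masks_of(c,l)[:1]:
            q=W[m["mask"]&np.isfinite(W[...,2])]; 
            if l=="granite": q=q[(q[:,2]>.055)&(q[:,2]<.066)]
            print(l,cv2.minAreaRect((q[:,:2]*1000).astype(np.float32)),np.percentile(q[:,2],[2,50,98]).round(4))
    # white tab of hung tag
    t=(im.min(-1)>90)&ok&(W[...,2]<.22)&(W[...,2]>.12)&(np.ptp(im,axis=-1)<40)&(W[...,1]>-.15)&(W[...,1]<-.06)&(W[...,0]<.63)
    q=W[t]; print(" tab",t.sum(),q.mean(0).round(4) if len(q) else 0, np.percentile(q,[3,97],axis=0).round(3))
E
```

```text
side lamp [ 0.581  -0.2127  0.3663] [2.980e-02 9.996e-01 6.000e-04] -0.163 0.191 88.29156975990497
 peg [365. 310.] 82 [ 0.6208 -0.1009  0.2303] [ 0.606 -0.104  0.216] [ 0.634 -0.096  0.246]
 peg [338. 348.] 66 [ 0.615  -0.2012  0.2332] [ 0.602 -0.204  0.219] [ 0.628 -0.197  0.244]
 peg [311. 390.] 66 [ 0.6126 -0.299   0.2341] [ 0.602 -0.303  0.22 ] [ 0.624 -0.295  0.246]
 orange [0.5216 0.2646 0.0881] 518.2843627929688 266.3747863769531 45.77969741821289 36.849761962890625 9.878382682800293
 gauge ((518.5504150390625, 266.5303649902344), (152.781005859375, 57.01572799682617), 4.156910419464111)
tray ((480.66448974609375, 24.428756713867188), (205.23133850097656, 364.14117431640625), 7.18194580078125) [-0.002   0.0052  0.032 ]
granite ((521.7920532226562, 316.9246520996094), (203.215576171875, 262.34063720703125), 87.97029113769531) [0.0553 0.059  0.0643]
 tab 287 [ 0.6049 -0.1084  0.167 ] [[ 0.584 -0.142  0.128]
 [ 0.62  -0.091  0.192]]
top lamp [ 0.5765 -0.1916  0.367 ] [-3.370e-02 -9.994e-01 -5.000e-04] -0.174 0.179 -91.93294891579954
 peg [426. 178.] 10 [ 0.6004 -0.1948  0.2451] 
[... 184 characters left out ...]
 0.826  0.004] [0.147 0.056 0.018]
 red [438. 345.] 1055 [ 0.252 -0.251  0.008] [-0.113 -0.994 -0.004] [0.147 0.057 0.032]
 orange [0.5121 0.2715 0.0896] 511.7201843261719 270.9414367675781 47.74699783325195 30.498899459838867 4.885690212249756
 gauge ((516.2669067382812, 272.2908630371094), (153.4591064453125, 52.611412048339844), 5.178566932678223)
tray ((477.1458740234375, 110.53400421142578), (130.86712646484375, 189.55670166015625), 89.96969604492188) [-0.0019  0.0041  0.0318]
granite ((517.9856567382812, 322.5776062011719), (200.8086700439453, 261.3885803222656), 88.6490249633789) [0.0556 0.0597 0.0646]
 tab 199 [ 0.6006 -0.1025  0.1622] [[ 0.58  -0.147  0.129]
 [ 0.615 -0.064  0.194]]
```

View pics/crop1.png

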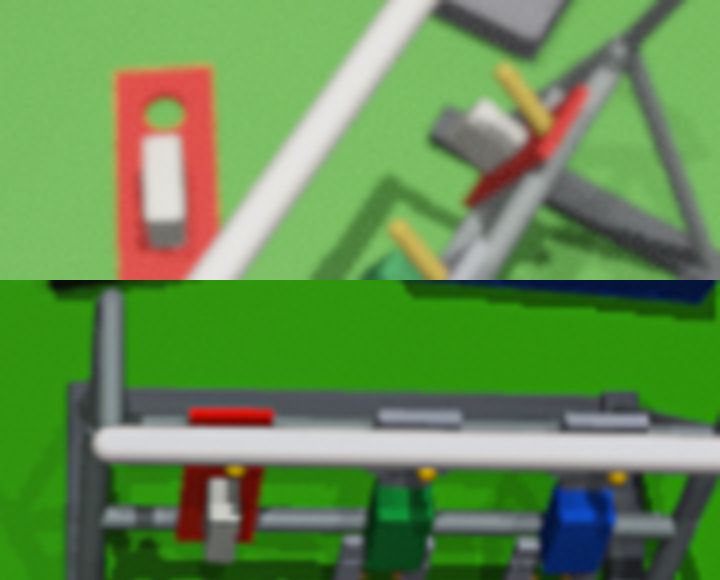

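Candidates for the tag are the hung one at side (368,318) and two lying ones at side (276,332) and (194,337). The lying ones are about 147 mm long, so the hung, smallest one on the left peg is the tag. The crop confirms it: white tab, peg through its hole.

The moves only turn about tool z, so I'll check what the module says about tilting.

Request:
play_rows(
  plan=[
    [85,[0,0,-0.1],0.0],
  ],
)

```text
time_s: 1.4
eef_pos: [0.1797, 0.5427, 0.2657]
eef_rot: [-0.002, 0.16, 0.987, -0.005]
wrist_force: [-0.3, -0.1, -0.2]
opening: 0.997
grasp_force: 0.0
```

Request:
play_rows(
  plan=[
    [85,[0,0.1,-0.3],0.0],
    [85,[0,0.6,-0.3],0.0],
    [85,[0,1.0,-0.3],0.0],
    [85,[0,1.0,-0.3],0.0],
    [85,[0,1.0,-0.3],0.0],
    [85,[0,1.0,-0.3],0.0],
    [85,[0,1.0,-0.3],0.0],
    [85,[0,1.0,-0.3],0.0],
    [85,[0,1.0,-0.3],0.0],
    [85,[0,1.0,-0.3],0.0],
  ],
)

```text
time_s: 2.4
eef_pos: [0.2783, 0.8373, 0.3546]
eef_rot: [0.003, 0.16, 0.987, 0.019]
wrist_force: [-0.4, 0.2, 0.2]
opening: 0.996
grasp_force: 0.0
```

```bash
python3 -c "
from h import *
o=get_obs();print(o['time_s'],o['q'].round(3),o['eef_pos'],R.from_quat(np.roll(o['eef_rot'],-1)).as_matrix().round(3))"
```

```text
2.4 [ 1.114  0.923  0.299  0.006  1.882 -0.134] [0.27830146 0.83731391 0.3546038 ] [[-0.949  0.315  0.012]
 [ 0.315  0.948  0.036]
 [ 0.     0.038 -0.999]]
```

Request:
play_rows(
  plan=[
    [85,[0,0,0],0.0],
    [85,[0,0,0],0.0],
    [85,[0,-0.25,0],0.0],
    [85,[0,-0.25,0],0.0],
    [85,[0,-0.25,0],0.0],
  ],
)

```text
time_s: 2.9
eef_pos: [0.246, 0.7404, 0.3542]
eef_rot: [0.004, 0.16, 0.987, 0.021]
wrist_force: [0.4, -0.4, 0.4]
opening: 0.999
grasp_force: 0.0
```

```bash
python3 -c "
from h import *
o=get_obs();print(o['time_s'],o['q'].round(4),o['eef_pos'],R.from_quat(np.roll(o['eef_rot'],-1)).as_matrix().round(3))"
```

```text
2.9 [ 1.0961  0.5696  0.8549  0.0059  1.6758 -0.1532] [0.24595746 0.74039537 0.35421978] [[-0.949  0.315  0.014]
 [ 0.315  0.948  0.039]
 [-0.001  0.042 -0.999]]
```

Request:
play_rows(
  plan=[
    [85,[0,0,-0.2],-0.02],
    [85,[-0.1,-0.08,-0.35],-0.05],
    [85,[-0.88,-0.66,-0.35],-0.092],
    [85,[-0.88,-0.66,-0.35],-0.092],
    [85,[-0.88,-0.66,-0.35],-0.092],
    [85,[-0.88,-0.66,-0.35],-0.092],
    [85,[-0.88,-0.66,-0.35],-0.092],
    [85,[-0.88,-0.66,-0.35],-0.092],
    [85,[-0.88,-0.66,-0.35],-0.092],
    [85,[-0.88,-0.66,-0.35],-0.092],
  ],
)

```text
time_s: 3.9
eef_pos: [0.486, 0.3884, 0.4835]
eef_rot: [0.008, 0.016, 1.0, 0.02]
wrist_force: [0.8, 0.5, 0.4]
opening: 0.995
grasp_force: 0.0
```

```bash
cat >> h.py <<'E'
def st():
    o=get_obs(); M=R.from_quat(np.roll(o['eef_rot'],-1)).as_matrix()
    z=M[:,2]; print(round(o['time_s'],2),'q',o['q'].round(3),'p',o['eef_pos'].round(4),'\n',M.round(3),'tilt x,y',np.degrees(np.arctan2(z[:2],-z[2])).round(1),'F',o['wrist_force'].round(1),'op',round(o['opening']*85.4,1),o['grasp_force'])
    return o,M
E
python3 -c "
from h import *
st()"
```

```text
3.9 q [ 0.469  0.184  1.111  0.028  1.813 -1.063] p [0.486  0.3884 0.4835] 
 [[-0.999  0.031  0.017]
 [ 0.032  0.999  0.04 ]
 [-0.016  0.04  -0.999]] tilt x,y [1.  2.3] F [0.8 0.5 0.4] op 84.9 0.0
```

Request:
play_rows(
  plan=[
    [85,[-0.75,-0.95,0],0.0],
    [85,[-0.75,-0.95,0],0.0],
    [85,[-0.75,-0.95,0],0.0],
    [85,[-0.75,-0.95,0],0.0],
    [85,[-0.75,-0.95,0],0.0],
    [85,[-0.75,-0.95,0],0.0],
    [85,[-0.75,-0.95,0],0.0],
    [85,[-0.75,-0.95,0],0.0],
    [85,[-0.75,-0.95,0],0.0],
    [85,[-0.75,-0.95,0],0.0],
  ],
)

```text
time_s: 4.9
eef_pos: [0.7743, -0.0022, 0.4715]
eef_rot: [0.008, 0.017, 1.0, 0.018]
wrist_force: [0.7, 0.2, 0.7]
opening: 0.997
grasp_force: 0.0
```

Request:
play_rows(
  plan=[
    [85,[-1,-0.15,0],0.0],
    [85,[-1,-0.15,0],0.0],
    [85,[-1,-0.15,0],0.0],
    [85,[-1,-0.15,0],0.0],
  ],
)

```text
time_s: 5.3
eef_pos: [0.8543, -0.0273, 0.4209]
eef_rot: [0.024, 0.016, 0.999, 0.018]
wrist_force: [-0.4, 0.2, -0.3]
opening: 0.995
grasp_force: 0.0
```

```bash
python3 -c "
from h import *
st()"
```

```text
5.3 q [-0.187  0.845  0.299  0.048  1.956 -1.706] p [ 0.8543 -0.0273  0.4209] 
 [[-0.998  0.032  0.048]
 [ 0.034  0.999  0.036]
 [-0.047  0.038 -0.998]] tilt x,y [2.8 2.1] F [-0.4  0.2 -0.3] op 84.9 0.0
```

Request:
play_rows(
  plan=[
    [85,[-1,-0.15,0],0.0],
    [85,[-1,-0.15,0],0.0],
  ],
)

```text
time_s: 5.5
eef_pos: [0.8796, -0.0402, 0.3946]
eef_rot: [0.043, 0.016, 0.999, 0.018]
wrist_force: [0.2, 0.0, -0.1]
opening: 0.998
grasp_force: 0.0
```

```bash
python3 -c "
from h import *
st()"
```

```text
5.5 q [-0.198  0.878  0.298  0.053  1.886 -1.718] p [ 0.8796 -0.0402  0.3946] 
 [[-0.996  0.031  0.087]
 [ 0.034  0.999  0.034]
 [-0.086  0.036 -0.996]] tilt x,y [5.  1.9] F [ 0.2  0.  -0.1] op 85.2 0.0
```

Request:
play_rows(
  plan=[
    [85,[-1,-0.05,-0.5],0.0],
    [85,[-1,-0.05,-0.5],0.0],
  ],
)

```text
time_s: 5.7
eef_pos: [0.8857, -0.044, 0.407]
eef_rot: [0.062, 0.017, 0.998, 0.017]
wrist_force: [-0.7, -0.2, 0.7]
opening: 1.001
grasp_force: 0.0
```

Request:
play_rows(
  plan=[
    [85,[-1,-0.05,-0.5],0.0],
    [85,[-1,-0.05,-0.5],0.0],
  ],
)

```text
time_s: 5.9
eef_pos: [0.8909, -0.0474, 0.4236]
eef_rot: [0.082, 0.017, 0.996, 0.016]
wrist_force: [0.1, -1.2, 0.9]
opening: 0.995
grasp_force: 0.0
```

Request:
play_rows(
  plan=[
    [85,[-1,-0.05,-0.5],0.0],
  ],
)

```text
time_s: 6.0
eef_pos: [0.8963, -0.0495, 0.4325]
eef_rot: [0.097, 0.017, 0.995, 0.016]
wrist_force: [0.7, -0.2, 0.8]
opening: 0.995
grasp_force: 0.0
```

```bash
python3 -c "
from h import *
st()"
```

```text
6.0 q [-0.211  0.838  0.298  0.071  1.82  -1.723] p [ 0.8963 -0.0495  0.4325] 
 [[-0.981  0.031  0.193]
 [ 0.038  0.999  0.028]
 [-0.192  0.035 -0.981]] tilt x,y [11.1  1.7] F [ 0.7 -0.2  0.8] op 85.0 0.0
```

Request:
play_rows(
  plan=[
    [85,[-1,-0.05,-0.25],0.0],
  ],
)

```text
time_s: 6.1
eef_pos: [0.9064, -0.0517, 0.437]
eef_rot: [0.114, 0.018, 0.993, 0.015]
wrist_force: [-0.6, -0.2, 0.5]
opening: 0.997
grasp_force: 0.0
```

Request:
play_rows(
  plan=[
    [85,[-1,-0.05,-0.25],0.0],
  ],
)

```text
time_s: 6.2
eef_pos: [0.9159, -0.0537, 0.4397]
eef_rot: [0.13, 0.018, 0.991, 0.015]
wrist_force: [0.3, 0.1, -0.4]
opening: 0.994
grasp_force: 0.0
```

Request:
play_rows(
  plan=[
    [85,[-1,-0.05,-0.25],0.0],
  ],
)

```text
time_s: 6.3
eef_pos: [0.9247, -0.0558, 0.4445]
eef_rot: [0.146, 0.018, 0.989, 0.014]
wrist_force: [-0.5, -0.0, 0.4]
opening: 0.993
grasp_force: 0.0
```

Request:
play_rows(
  plan=[
    [85,[-1,-0.05,-0.2],0.0],
  ],
)

```text
time_s: 6.4
eef_pos: [0.9338, -0.0578, 0.4495]
eef_rot: [0.163, 0.019, 0.986, 0.013]
wrist_force: [0.2, 0.5, 0.4]
opening: 0.995
grasp_force: 0.0
```

Request:
play_rows(
  plan=[
    [85,[-1,-0.05,-0.2],0.0],
  ],
)

```text
time_s: 6.5
eef_pos: [0.9422, -0.0597, 0.455]
eef_rot: [0.179, 0.019, 0.984, 0.013]
wrist_force: [0.7, -0.1, -0.3]
opening: 0.994
grasp_force: 0.0
```

Request:
play_rows(
  plan=[
    [85,[-1,-0.05,-0.15],0.0],
  ],
)

```text
time_s: 6.6
eef_pos: [0.9511, -0.0616, 0.4608]
eef_rot: [0.195, 0.019, 0.981, 0.012]
wrist_force: [0.1, 0.0, -0.7]
opening: 0.998
grasp_force: 0.0
```

Request:
play_rows(
  plan=[
    [85,[-1,-0.05,-0.1],0.0],
  ],
)

```text
time_s: 6.7
eef_pos: [0.9604, -0.0635, 0.4657]
eef_rot: [0.211, 0.02, 0.977, 0.011]
wrist_force: [-0.3, -0.4, -0.3]
opening: 0.995
grasp_force: 0.0
```

Request:
play_rows(
  plan=[
    [85,[-1,-0.05,-0.1],0.0],
  ],
)

```text
time_s: 6.8
eef_pos: [0.969, -0.0653, 0.4713]
eef_rot: [0.227, 0.02, 0.974, 0.01]
wrist_force: [-0.3, 0.1, 0.2]
opening: 0.996
grasp_force: 0.0
```

```bash
python3 -c "
from h import *
st()"
```

```text
6.8 q [-0.225  0.824  0.298  0.11   1.573 -1.73 ] p [ 0.969  -0.0653  0.4713] 
 [[-0.896  0.034  0.443]
 [ 0.043  0.999  0.011]
 [-0.442  0.029 -0.897]] tilt x,y [26.3  0.7] F [-0.3  0.1  0.2] op 85.0 0.0
```

Request:
play_rows(
  plan=[
    [85,[-1,-0.05,-0.1],0.0],
  ],
)

```text
time_s: 6.9
eef_pos: [0.9768, -0.067, 0.4787]
eef_rot: [0.243, 0.02, 0.97, 0.01]
wrist_force: [0.7, -0.7, 0.7]
opening: 1.0
grasp_force: 0.0
```

Request:
play_rows(
  plan=[
    [85,[-1,-0.05,-0.05],0.0],
  ],
)

```text
time_s: 7.0
eef_pos: [0.9851, -0.0688, 0.4862]
eef_rot: [0.26, 0.02, 0.965, 0.009]
wrist_force: [0.8, -0.7, -1.3]
opening: 0.997
grasp_force: 0.0
```

Request:
play_rows(
  plan=[
    [85,[-1,-0.05,0],0.0],
  ],
)

```text
time_s: 7.1
eef_pos: [0.9937, -0.0705, 0.4925]
eef_rot: [0.276, 0.021, 0.961, 0.008]
wrist_force: [-0.2, -0.4, 0.8]
opening: 0.996
grasp_force: 0.0
```

Request:
play_rows(
  plan=[
    [85,[-1,-0.05,0],0.0],
  ],
)

```text
time_s: 7.2
eef_pos: [1.0016, -0.0721, 0.4992]
eef_rot: [0.291, 0.021, 0.956, 0.007]
wrist_force: [-0.0, 0.3, -0.4]
opening: 0.993
grasp_force: 0.0
```

```bash
cat >> h.py <<'E'
def go(target,M,p):  # target TCP world -> normalised tool shift
    return (M.T@(np.array(target)-p)/0.4).round(4)
E
python3 - <<'E'
from h import *
o,M=st(); p=o['eef_pos']
print('retreat',go([.45,-.09,.47],M,p))
th=np.radians(1.8)
gp=np.array([.5906,-.100,.169]); print('grasp TCP',gp+.019*M[:,2])
for n in("side","top"):
    c=camera(n);W=cloud(c);im=c["image"].astype(int)
    for m in masks_of(c,"tag"):
        k=m["mask"]&np.isfinite(W[...,2]); q=W[k]
        if np.median(q[:,2])>.1:
            t=k&(np.ptp(im,axis=-1)<45)&(im.min(-1)>70); r=k&(im[...,0]-im[...,1]>60)
            for s,a in(("tab",t),("red",r)): print(n,s,a.sum(),np.median(W[a],0).round(4),np.percentile(W[a],[4,96],axis=0).round(4).tolist())
E
```

```text
7.2 q [-0.231  0.816  0.298  0.13   1.45  -1.735] p [ 1.0016 -0.0721  0.4992] 
 [[-0.829  0.036  0.557]
 [ 0.044  0.999  0.001]
 [-0.557  0.025 -0.83 ]] tilt x,y [33.9  0.1] F [-0.   0.3 -0.4] op 84.8 0.0
retreat [ 1.1824 -0.0962 -0.7081]
grasp TCP [ 0.60119178 -0.09998148  0.15322616]
side tab 246 [ 0.603  -0.1041  0.1811] [[0.5828, -0.1074, 0.1483], [0.6221, -0.081, 0.194]]
side red 147 [ 0.6345 -0.1153  0.213 ] [[0.6093, -0.1214, 0.1506], [0.6433, -0.0837, 0.2286]]
  return _methods._mean(a, axis=axis, dtype=dtype,
  ret = um.true_divide(
Traceback (most recent call last):
IndexError: index -1 is out of bounds for axis 0 with size 0
```

Request:
play_rows(
  plan=[
    [60,[0.65,-0.07,-0.42],0.0],
    [60,[0.65,-0.07,-0.42],0.0],
    [60,[0.65,-0.07,-0.42],0.0],
    [60,[0.65,-0.07,-0.42],0.0],
    [60,[0.65,-0.07,-0.42],0.0],
    [60,[0.65,-0.07,-0.42],0.0],
    [60,[0.65,-0.07,-0.42],0.0],
    [60,[0.65,-0.07,-0.42],0.0],
  ],
)

```text
time_s: 8.2
eef_pos: [0.6873, -0.0884, 0.4946]
eef_rot: [0.29, 0.021, 0.957, 0.006]
wrist_force: [0.3, -0.1, 0.3]
opening: 0.703
grasp_force: 0.0
```

Request:
play_rows(
  plan=[
    [50,[0.53,-0.03,-0.31],0.0],
    [50,[0.53,-0.03,-0.31],0.0],
    [50,[0.53,-0.03,-0.31],0.0],
    [50,[0.53,-0.03,-0.31],0.0],
    [50,[0.53,-0.03,-0.31],0.0],
    [50,[0.53,-0.03,-0.31],0.0],
    [50,[0.53,-0.03,-0.31],0.0],
  ],
)

```text
time_s: 8.9
eef_pos: [0.445, -0.0922, 0.4798]
eef_rot: [0.291, 0.022, 0.956, 0.006]
wrist_force: [-0.3, -0.3, -0.8]
opening: 0.586
grasp_force: 0.0
```

```bash
python3 - <<'E'
from h import *
o,M=st(); p=o['eef_pos']
g=np.array([.5906,-.098,.169])+.019*M[:,2]
for d in(.15,.06,0): print(d,go(g-d*M[:,2],M,p))
E
```

```text
8.9 q [-0.76  -0.632  1.889  0.396  1.442 -2.247] p [ 0.445  -0.0922  0.4798] 
 [[-0.83   0.038  0.557]
 [ 0.045  0.999 -0.002]
 [-0.557  0.023 -0.83 ]] tilt x,y [33.9 -0.1] F [-0.3 -0.3 -0.8] op 50.1 0.0
0.15 [ 0.13   -0.0187  0.5205]
0.06 [ 0.13   -0.0187  0.7455]
0 [ 0.13   -0.0187  0.8955]
```

Request:
play_rows(
  plan=[
    [50,[0.13,-0.019,0.2],0.0],
    [50,[0.13,-0.019,0.4],0.0],
    [50,[0.13,-0.019,0.6],0.0],
    [50,[0.13,-0.019,0.72],0.0],
    [50,[0.13,-0.019,0.745],0.0],
    [50,[0.13,-0.019,0.745],0.0],
    [50,[0.13,-0.019,0.745],0.0],
    [50,[0.13,-0.019,0.745],0.0],
  ],
)

```text
time_s: 9.7
eef_pos: [0.5671, -0.0947, 0.1981]
eef_rot: [0.287, 0.02, 0.958, 0.009]
wrist_force: [0.3, 0.3, -0.2]
opening: 0.587
grasp_force: 0.0
```

```bash
python3 - <<'E'
from h import *
o,M=st(); p=o['eef_pos']
cs=camera("side"); ct=camera("top")
a=cv2.resize(cs["image"][250:350,280:440][...,::-1],None,fx=4,fy=4,interpolation=cv2.INTER_CUBIC)[:300]
a=cv2.resize(cs["image"][270:345,300:480][...,::-1],None,fx=4,fy=4,interpolation=cv2.INTER_CUBIC)
b=cv2.resize(ct["image"][140:215,300:480][...,::-1],None,fx=4,fy=4,interpolation=cv2.INTER_CUBIC)
cv2.imwrite("pics/pre.png",np.vstack([a,b]))
# projection of TCP and grasp point in both
for n,c in(("side",cs),("top",ct)):
    K=np.array(c["intrinsics"]); Mr=R.from_rotvec(np.ravel(c["rvec"])).as_matrix()
    for s in(p,p-.019*M[:,2],p+.06*M[:,2]-.019*M[:,2]):
        q=Mr@s+np.ravel(c["tvec"]); x=q[:2]/q[2]; x=x*(1+c["k1"]*x@x); print(n,(K[:2,:2]@x+K[:2,2]).round(1))
E
```

```text
9.7 q [-0.538 -0.118  2.1    0.461  0.701 -2.352] p [ 0.5671 -0.0947  0.1981] 
 [[-0.834  0.034  0.55 ]
 [ 0.044  0.999  0.006]
 [-0.549  0.029 -0.835]] tilt x,y [33.4  0.4] F [ 0.3  0.3 -0.2] op 50.2 0.0
side [343.  303.5]
side [338.7 297.5]
side [352.  316.1]
top [376.7 199.8]
top [377.7 202.7]
top [374.7 193.7]
```

View pics/pre.png

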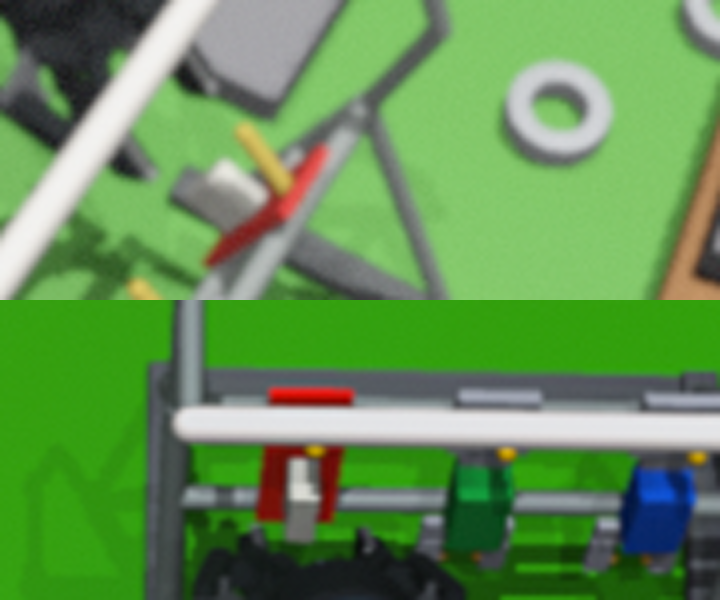

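```bash
python3 - <<'E'
from h import *
o,M=st(); p=o['eef_pos']
g=np.array([.5863,-.0945,.170])+.019*M[:,2]
print(go(g,M,p))
E
```

```text
9.8 q [-0.54  -0.126  2.099  0.461  0.701 -2.352] p [ 0.5682 -0.0964  0.203 ] 
 [[-0.83   0.035  0.556]
 [ 0.043  0.999  0.001]
 [-0.556  0.025 -0.831]] tilt x,y [33.8  0.1] F [ 0.2 -0.5  0.3] op 50.1 0.0
[0.0084 0.0042 0.1413]
```

Request:
play_rows(
  plan=[
    [50,[0.008,0.004,0.05],0.0],
    [50,[0.008,0.004,0.1],0.0],
    [50,[0.008,0.004,0.141],0.0],
    [50,[0.008,0.004,0.141],0.0],
    [0,[0.008,0.004,0.141],0.0],
    [0,[0.008,0.004,0.141],0.0],
    [0,[0.008,0.004,0.141],0.0],
    [0,[0.008,0.004,0.141],0.0],
    [0,[0.008,0.004,0.141],0.0],
    [0,[0.008,0.004,0.141],0.0],
  ],
)

```text
time_s: 10.8
eef_pos: [0.5963, -0.0952, 0.1548]
eef_rot: [0.291, 0.021, 0.956, 0.006]
wrist_force: [-7.9, 0.8, 7.9]
opening: 0.172
grasp_force: 59.5
```

```bash
python3 - <<'E'
from h import *
o,M=st(); p=o['eef_pos']
print('lift',go(p+.004*np.array([.376,-.012,.927]),M,p),go(p+.004*np.array([.376,-.012,.927])+.075*np.array([-.643,.02,.766]),M,p))
print('back',go(p+np.array([-.12,.0,.09]),M,p))
E
```

```text
10.8 q [-0.501  0.024  2.072  0.514  0.576 -2.397] p [ 0.5963 -0.0952  0.1548] 
 [[-0.83   0.036  0.557]
 [ 0.044  0.999  0.   ]
 [-0.556  0.024 -0.831]] tilt x,y [33.8  0. ] F [-7.9  0.8  7.9] op 14.7 59.54645812511444
lift [-0.0083  0.0002 -0.0056] [ 0.012   0.0031 -0.192 ]
back [ 0.1237 -0.0054 -0.354 ]
```

Request:
play_rows(
  plan=[
    [0,[-0.008,0,-0.006],0.0],
    [0,[-0.008,0,-0.006],0.0],
    [0,[-0.004,0.001,-0.045],0.0],
    [0,[0,0.002,-0.095],0.0],
    [0,[0.006,0.002,-0.145],0.0],
    [0,[0.012,0.003,-0.192],0.0],
    [0,[0.012,0.003,-0.192],0.0],
  ],
)

```text
time_s: 11.5
eef_pos: [0.5495, -0.0938, 0.2163]
eef_rot: [0.291, 0.021, 0.956, 0.006]
wrist_force: [0.4, -0.9, -0.4]
opening: 0.177
grasp_force: 58.7
```

```bash
python3 - <<'E'
from h import *
o,M=st(); p=o['eef_pos']
cs=camera("side"); ct=camera("top")
a=cv2.resize(cs["image"][260:335,280:460][...,::-1],None,fx=4,fy=4,interpolation=cv2.INTER_CUBIC)
b=cv2.resize(ct["image"][150:225,300:480][...,::-1],None,fx=4,fy=4,interpolation=cv2.INTER_CUBIC)
cv2.imwrite("pics/lift.png",np.vstack([a,b]))
E
```

```text
11.5 q [-0.559 -0.198  2.131  0.451  0.743 -2.349] p [ 0.5495 -0.0938  0.2163] 
 [[-0.829  0.036  0.558]
 [ 0.043  0.999 -0.001]
 [-0.557  0.024 -0.83 ]] tilt x,y [33.9 -0. ] F [ 0.4 -0.9 -0.4] op 15.1 58.70186448097229
```

View pics/lift.png

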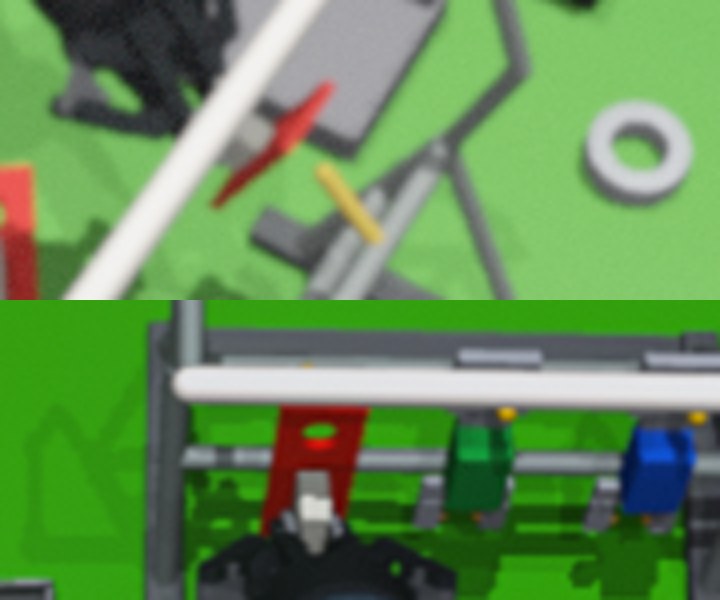

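```bash
python3 - <<'E'
from h import *
o,M=st(); p=o['eef_pos']
print(go([.47,-.06,.30],M,p),go([.36,.0,.35],M,p))
E
```

```text
11.6 q [-0.558 -0.194  2.131  0.452  0.742 -2.349] p [ 0.5495 -0.0935  0.2144] 
 [[-0.83   0.036  0.556]
 [ 0.044  0.999  0.   ]
 [-0.555  0.025 -0.831]] tilt x,y [33.8  0. ] F [ 0.1  0.2 -0.2] op 14.5 58.70266020298004
[ 0.0499  0.0818 -0.2884] [ 0.2155  0.2248 -0.5451]
```

Request:
play_rows(
  plan=[
    [0,[0.05,0.08,-0.29],0.0],
    [0,[0.05,0.08,-0.29],0.0],
    [0,[0.13,0.25,-0.4],0.0],
    [0,[0.215,0.5,-0.54],0.0],
    [0,[0.215,0.5,-0.54],0.0],
    [0,[0.215,0.5,-0.54],0.0],
    [0,[0.215,0.5,-0.54],0.0],
    [0,[0.215,0.5,-0.54],0.0],
  ],
)

```text
time_s: 12.4
eef_pos: [0.3644, 0.1134, 0.3525]
eef_rot: [0.291, 0.017, 0.957, 0.008]
wrist_force: [0.0, 0.3, -1.4]
opening: 0.173
grasp_force: 58.9
```

Request:
play_rows(
  plan=[
    [0,[0.5,0,-0.35],0.0],
    [0,[0.5,0,-0.35],0.0],
    [0,[0.5,0,-0.35],0.0],
  ],
)

```text
time_s: 12.7
eef_pos: [0.2817, 0.1762, 0.3577]
eef_rot: [0.283, 0.027, 0.959, -0.007]
wrist_force: [-0.4, 1.0, -1.5]
opening: 0.172
grasp_force: 58.9
```

```bash
python3 - <<'E'
from h import *
o,M=st(); p=o['eef_pos']
E
```

```text
12.7 q [ 0.458 -0.891  2.227 -0.278  1.303 -1.053] p [0.2817 0.1762 0.3577] 
 [[-0.839  0.055  0.542]
 [ 0.047  0.999 -0.028]
 [-0.542  0.002 -0.84 ]] tilt x,y [32.8 -1.9] F [-0.4  1.  -1.5] op 14.7 58.89437556266785
```

```bash
python3 - <<'E'
import numpy as np
from scipy.optimize import least_squares
from scipy.spatial.transform import Rotation as R
Q=np.array([[1.044,.181,1.607,0,1.354,-.206],[1.114,.923,.299,.006,1.882,-.134],[1.0961,.5696,.8549,.0059,1.6758,-.1532],[.469,.184,1.111,.028,1.813,-1.063],[-.187,.845,.299,.048,1.956,-1.706],[-.198,.878,.298,.053,1.886,-1.718],[-.211,.838,.298,.071,1.82,-1.723],[-.225,.824,.298,.11,1.573,-1.73],[-.231,.816,.298,.13,1.45,-1.735],[-.76,-.632,1.889,.396,1.442,-2.247],[-.54,-.126,2.099,.461,.701,-2.352],[-.501,.024,2.072,.514,.576,-2.397],[.458,-.891,2.227,-.278,1.303,-1.053]])
P=np.array([[.1813,.5457,.2313],[.2783,.8373,.3546],[.246,.7404,.3542],[.486,.3884,.4835],[.8543,-.0273,.4209],[.8796,-.0402,.3946],[.8963,-.0495,.4325],[.969,-.0653,.4713],[1.0016,-.0721,.4992],[.445,-.0922,.4798],[.5682,-.0964,.203],[.5963,-.0952,.1548],[.2817,.1762,.3577]])
def fk(q,v):
    h,a0,off,L1,ex,L2,L3=v
    M=R.from_euler('z',q[0])*R.from_euler('y',q[1]); p=R.from_euler('z',q[0]).apply([a0,off,0])+[0,0,h]
    p=p+M.apply([0,0,L1]); M=M*R.from_euler('y',q[2]); p=p+M.apply([ex,0,L2])
    M=M*R.from_euler('z',q[3])*R.from_euler('y',q[4]); p=p+M.apply([0,0,L3]); return p,M*R.from_euler('z',q[5])
f=lambda v:np.concatenate([fk(q,v)[0]-p for q,p in zip(Q,P)])
s=least_squares(f,[.3,0,.12,.4,0,.4,.25]); print(s.x.round(4),np.abs(s.fun).max())
print(fk(Q[8],s.x)[1].as_matrix().round(3)); print(fk(Q[12],s.x)[1].as_matrix().round(3))
np.save('v.npy',s.x)
E
cat >> h.py <<'E'
V=None
def fk(q):
    global V
    if V is None: V=np.load('v.npy')
    h,a0,off,L1,ex,L2,L3=V
    Z=R.from_euler('z',q[0]); M=Z*R.from_euler('y',q[1]); p=Z.apply([a0,off,0])+[0,0,h]+M.apply([0,0,L1])
    M=M*R.from_euler('y',q[2]); p=p+M.apply([ex,0,L2])
    M=M*R.from_euler('z',q[3])*R.from_euler('y',q[4]); p=p+M.apply([0,0,L3]); return p,(M*R.from_euler('z',q[5])).as_matrix()
E
```

```text
[3.134e-01 3.000e-04 1.177e-01 4.381e-01 8.540e-02 5.143e-01 3.190e-01] 0.00043981492413419643
[[-0.036 -0.829  0.557]
 [-0.999  0.044  0.001]
 [-0.026 -0.557 -0.83 ]]
[[-0.055 -0.839  0.541]
 [-0.999  0.047 -0.028]
 [-0.002 -0.542 -0.84 ]]
```

```bash
cat > sim.py <<'E'
from h import *
from scipy.optimize import least_squares
lo=np.array([-2.99,-.89,.3,-1.14,0,-3.12]);hi=np.array([2.99,2.07,2.58,4.28,2.63,3.12])
def ik(q0,p,M,w):
    def f(q):
        a,b=fk(q); return np.concatenate([a-p,w*R.from_matrix(b.T@M).as_rotvec()])
    s=least_squares(f,np.clip(q0,lo+1e-6,hi-1e-6),bounds=(lo,hi)); return s.x,s.fun
def tilt(M): return np.degrees(np.arctan2(M[:2,2],-M[2,2])).round(1)
def push(q,d,n,w):
    d=np.array(d)/np.linalg.norm(d)*.05
    for _ in range(n):
        p,M=fk(q); q,_f=ik(q,p+d,M,w)
    return q
E
python3 - <<'E'
from sim import *
q=np.array([-.225,.824,.3,.11,1.573,-1.73])
for w in(.05,.1,.2,.3,.5,1): 
    a=push(q,[1,-.03,.4],1,w); print(w,tilt(fk(q)[1]),tilt(fk(a)[1]),fk(a)[0]-fk(q)[0])
E
```

```text
0.05 [26.2  0.7] [34.9  0.1] [ 0.04534347 -0.00130712  0.01800485]
0.1 [26.2  0.7] [34.3  0.1] [ 0.0424511  -0.00107546  0.01648493]
0.2 [26.2  0.7] [32.6  0.3] [ 0.03399696 -0.00039777  0.01202815]
0.3 [26.2  0.7] [30.9  0.4] [0.02581888 0.00025836 0.00770432]
0.5 [26.2  0.7] [28.8  0.6] [0.01526766 0.00110495 0.00212242]
1 [26.2  0.7] [27.   0.7] [ 0.00664313  0.00179658 -0.00243108]
```

```bash
python3 - <<'E'
from sim import *
o,M=st(); q0=o['q'].copy(); w=.6
res=[]
D=[[-1,0,0],[-1,0,-.6],[-1,0,.6],[0,0,1],[0,0,-1],[-1,.7,0],[-1,-.7,0],[1,0,-1]]
for x in(.22,.3,.4):
  for y in(-.3,-.12,0,.12,.25,.4):
    for z in(.15,.3,.45,.6):
      q,f=ik(q0,np.array([x,y,z]),M,w)
      a=fk(q)
      if np.linalg.norm(f)>.15: continue
      for d in D:
        b=push(q,d,4,w); P,B=fk(b)
        res.append((tilt(B)[0]-tilt(a[1])[0],tilt(B)[1]-tilt(a[1])[1],(x,y,z),d,tilt(a[1]),P.round(2),b.round(2)))
res.sort(key=lambda r:r[0]+.3*abs(r[1]))
for r in res[:14]: print(*r)
E
```

```text
12.7 q [ 0.458 -0.891  2.227 -0.278  1.303 -1.053] p [0.2817 0.1762 0.3577] 
 [[-0.839  0.055  0.542]
 [ 0.047  0.999 -0.028]
 [-0.542  0.002 -0.84 ]] tilt x,y [32.8 -1.9] F [-0.4  1.  -1.5] op 14.7 58.89437556266785
-7.799999999999997 -0.7999999999999998 (0.3, 0, 0.15) [-1, 0, -0.6] [29.9 -2.1] [0.32 0.02 0.15] [-0.45 -0.89  2.58  0.14  1.08 -0.43]
-7.600000000000001 -1.3000000000000003 (0.3, 0, 0.6) [-1, 0, -0.6] [31.8 -1.9] [0.29 0.03 0.56] [-0.56 -0.89  1.77  0.18  1.87 -0.41]
-7.199999999999996 -0.3999999999999999 (0.4, 0, 0.15) [-1, 0, -0.6] [32.8 -1.9] [0.36 0.01 0.1 ] [-0.45 -0.57  2.58  0.24  0.72 -0.54]
-7.399999999999999 -1.1999999999999997 (0.3, 0, 0.45) [-1, 0, 0] [30.  -2.1] [0.3  0.03 0.51] [-0.47 -0.89  1.88  0.13  1.77 -0.35]
-7.199999999999999 -1.1 (0.3, 0, 0.45) [-1, 0, -0.6] [30.  -2.1] [0.33 0.02 0.39] [-0.4  -0.89  2.12  0.1   1.53 -0.32]
-7.200000000000003 -1.5 (0.3, 0, 0.3) [-1, 0, 0] [29.6 -2.2] [0.33 0.03 0.3 ] [-0.34 -0.89  2.29  0.07  1.35 -0.28]
-6.799999999999997 -0.8000000000000003 (0.4, 0, 0.3) [-1, 0, 0] [32.8 -1.9] [0.35 0.01 0.3 ] [-0.45 -0.89  2.31
[... 193 characters left out ...]
 -1.9] [0.33 0.01 0.48] [-0.54 -0.89  1.94  0.2   1.67 -0.42]
-6.900000000000002 -1.7000000000000002 (0.3, 0, 0.6) [-1, 0, 0] [31.8 -1.9] [0.25 0.03 0.66] [-0.82 -0.89  1.54  0.32  2.12 -0.54]
-6.399999999999999 -0.7000000000000002 (0.4, 0, 0.15) [-1, 0, 0] [32.8 -1.9] [0.34 0.01 0.16] [-0.5  -0.89  2.58  0.21  1.03 -0.51]
-6.899999999999999 -2.5 (0.22, 0, 0.15) [-1, 0, -0.6] [27.2 -3.5] [0.28 0.08 0.14] [-0.04 -0.83  2.58 -0.1   1.04  0.07]
-6.399999999999999 -1.2999999999999998 (0.3, 0, 0.15) [-1, 0, 0.6] [29.9 -2.1] [0.34 0.03 0.25] [-0.38 -0.89  2.39  0.1   1.24 -0.33]
-5.9999999999999964 -0.5 (0.4, 0, 0.45) [-1, 0, -0.6] [32.8 -1.9] [0.36 0.01 0.36] [-0.48 -0.89  2.18  0.18  1.42 -0.41]
```

```bash
python3 - <<'E'
from h import *
o,M=st(); p=o['eef_pos']
print(go([.38,.0,.32],M,p))
E
```

```text
12.7 q [ 0.458 -0.891  2.227 -0.278  1.303 -1.053] p [0.2817 0.1762 0.3577] 
 [[-0.839  0.055  0.542]
 [ 0.047  0.999 -0.028]
 [-0.542  0.002 -0.84 ]] tilt x,y [32.8 -1.9] F [-0.4  1.  -1.5] op 14.7 58.89437556266785
[-0.1757 -0.4267  0.2245]
```

Request:
play_rows(
  plan=[
    [0,[-0.176,-0.427,0.225],0.0],
    [0,[-0.176,-0.427,0.225],0.0],
    [0,[-0.176,-0.427,0.225],0.0],
    [0,[-0.176,-0.427,0.225],0.0],
    [0,[-0.176,-0.427,0.225],0.0],
    [0,[-0.176,-0.427,0.225],0.0],
  ],
)

```text
time_s: 13.3
eef_pos: [0.3874, -0.0026, 0.3189]
eef_rot: [0.28, 0.027, 0.96, -0.006]
wrist_force: [-0.2, -1.2, -0.5]
opening: 0.174
grasp_force: 58.9
```

Request:
play_rows(
  plan=[
    [0,[0.8,-0.05,-0.5],0.0],
    [0,[0.8,-0.05,-0.5],0.0],
  ],
)

```text
time_s: 13.5
eef_pos: [0.3768, 0.0045, 0.3192]
eef_rot: [0.263, 0.028, 0.964, -0.008]
wrist_force: [-0.3, 0.1, -0.6]
opening: 0.173
grasp_force: 59.0
```

Request:
play_rows(
  plan=[
    [0,[0.8,-0.05,-0.5],0.0],
  ],
)

```text
time_s: 13.6
eef_pos: [0.3677, 0.0103, 0.3207]
eef_rot: [0.248, 0.027, 0.968, -0.01]
wrist_force: [0.4, 0.2, -1.3]
opening: 0.177
grasp_force: 59.0
```

Request:
play_rows(
  plan=[
    [0,[0.8,-0.05,-0.5],0.0],
  ],
)

```text
time_s: 13.7
eef_pos: [0.3579, 0.0163, 0.325]
eef_rot: [0.234, 0.027, 0.972, -0.012]
wrist_force: [0.4, 0.4, -0.8]
opening: 0.173
grasp_force: 59.0
```

Request:
play_rows(
  plan=[
    [0,[0.8,-0.05,-0.45],0.0],
  ],
)

```text
time_s: 13.8
eef_pos: [0.3475, 0.0235, 0.3291]
eef_rot: [0.219, 0.027, 0.975, -0.016]
wrist_force: [0.1, -0.2, -1.2]
opening: 0.176
grasp_force: 59.0
```

```bash
python3 - <<'E'
from h import *
o,M=st(); p=o['eef_pos']
E
```

```text
13.8 q [-0.407 -0.893  2.243  0.132  1.368 -1.92 ] p [0.3475 0.0235 0.3291] 
 [[-0.902  0.06   0.426]
 [ 0.047  0.998 -0.043]
 [-0.428 -0.019 -0.903]] tilt x,y [25.3 -2.7] F [ 0.1 -0.2 -1.2] op 15.0 58.98273468017578
```

Request:
play_rows(
  plan=[
    [0,[0.9,-0.3,-0.42],0.0],
  ],
)

```text
time_s: 13.9
eef_pos: [0.3385, 0.0193, 0.3315]
eef_rot: [0.204, 0.027, 0.978, -0.019]
wrist_force: [0.7, 0.0, -0.3]
opening: 0.172
grasp_force: 59.0
```

Request:
play_rows(
  plan=[
    [0,[0.9,-0.3,-0.4],0.0],
  ],
)

```text
time_s: 14.0
eef_pos: [0.3293, 0.0126, 0.3342]
eef_rot: [0.188, 0.028, 0.981, -0.022]
wrist_force: [0.1, -0.5, -0.8]
opening: 0.17
grasp_force: 59.0
```

Request:
play_rows(
  plan=[
    [0,[0.9,-0.3,-0.35],0.0],
  ],
)

```text
time_s: 14.1
eef_pos: [0.3201, 0.0048, 0.3372]
eef_rot: [0.173, 0.029, 0.984, -0.024]
wrist_force: [0.1, 0.3, -1.2]
opening: 0.17
grasp_force: 59.0
```

Request:
play_rows(
  plan=[
    [0,[0.9,-0.3,-0.35],0.0],
  ],
)

```text
time_s: 14.2
eef_pos: [0.3103, -0.0042, 0.342]
eef_rot: [0.157, 0.03, 0.987, -0.025]
wrist_force: [0.5, 0.0, -0.6]
opening: 0.175
grasp_force: 59.0
```

Request:
play_rows(
  plan=[
    [0,[0.9,-0.3,-0.3],0.0],
  ],
)

```text
time_s: 14.3
eef_pos: [0.3003, -0.0154, 0.347]
eef_rot: [0.141, 0.03, 0.989, -0.026]
wrist_force: [0.6, 1.1, -0.9]
opening: 0.175
grasp_force: 59.0
```

Request:
play_rows(
  plan=[
    [0,[0.9,-0.3,-0.25],0.0],
  ],
)

```text
time_s: 14.4
eef_pos: [0.2896, -0.0294, 0.3513]
eef_rot: [0.125, 0.031, 0.991, -0.026]
wrist_force: [0.6, 0.1, -0.9]
opening: 0.174
grasp_force: 59.0
```

```bash
python3 - <<'E'
from h import *
o,M=st(); p=o['eef_pos']
E
```

```text
14.4 q [-0.641 -0.893  2.161  0.1    1.636 -2.132] p [ 0.2896 -0.0294  0.3513] 
 [[-0.967  0.067  0.247]
 [ 0.054  0.997 -0.06 ]
 [-0.25  -0.044 -0.967]] tilt x,y [14.3 -3.5] F [ 0.6  0.1 -0.9] op 14.9 59.00607883930206
```

Request:
play_rows(
  plan=[
    [0,[0.9,0.2,-0.22],0.0],
  ],
)

```text
time_s: 14.5
eef_pos: [0.279, -0.018, 0.3544]
eef_rot: [0.109, 0.037, 0.993, -0.028]
wrist_force: [0.6, 0.7, -2.2]
opening: 0.172
grasp_force: 59.0
```

Request:
play_rows(
  plan=[
    [0,[0.9,0.2,-0.2],0.0],
  ],
)

```text
time_s: 14.6
eef_pos: [0.2674, 0.0022, 0.3587]
eef_rot: [0.094, 0.036, 0.995, -0.03]
wrist_force: [1.3, 0.7, -1.1]
opening: 0.171
grasp_force: 59.0
```

Request:
play_rows(
  plan=[
    [0,[0.9,0.2,-0.15],0.0],
  ],
)

```text
time_s: 14.7
eef_pos: [0.2534, 0.025, 0.362]
eef_rot: [0.08, 0.036, 0.996, -0.033]
wrist_force: [-0.5, 0.4, -0.9]
opening: 0.177
grasp_force: 59.0
```

Request:
play_rows(
  plan=[
    [0,[0.9,0.2,-0.15],0.0],
  ],
)

```text
time_s: 14.8
eef_pos: [0.2352, 0.0516, 0.3661]
eef_rot: [0.067, 0.036, 0.996, -0.039]
wrist_force: [0.2, 1.3, -0.3]
opening: 0.173
grasp_force: 59.0
```

```bash
python3 - <<'E'
from h import *
o,M=st(); p=o['eef_pos']
E
```

```text
14.8 q [-0.218 -0.893  2.12  -0.053  1.768 -1.731] p [0.2352 0.0516 0.3661] 
 [[-0.988  0.077  0.131]
 [ 0.067  0.994 -0.082]
 [-0.137 -0.073 -0.988]] tilt x,y [ 7.6 -4.8] F [ 0.2  1.3 -0.3] op 14.7 59.015575647354126
```

```bash
python3 - <<'E'
from h import *
o,M=st(); p=o['eef_pos']
a=go([.33,-.07,.34],M,p);print(a, (M.T@[-.85,.53,0]).round(2))
E
```

```text
14.8 q [-0.218 -0.893  2.12  -0.053  1.768 -1.731] p [0.2352 0.0516 0.3661] 
 [[-0.988  0.077  0.131]
 [ 0.067  0.994 -0.082]
 [-0.137 -0.073 -0.988]] tilt x,y [ 7.6 -4.8] F [ 0.2  1.3 -0.3] op 14.7 59.015575647354126
[-0.2455 -0.2792  0.1205] [ 0.88  0.46 -0.15]
```

Request:
play_rows(
  plan=[
    [0,[-0.245,-0.28,0.12],0.0],
    [0,[-0.245,-0.28,0.12],0.0],
    [0,[-0.245,-0.28,0.12],0.0],
    [0,[-0.245,-0.28,0.12],0.0],
    [0,[-0.245,-0.28,0.12],0.0],
  ],
)

```text
time_s: 15.3
eef_pos: [0.3305, -0.0706, 0.339]
eef_rot: [0.066, 0.035, 0.996, -0.038]
wrist_force: [-1.0, 0.2, -0.7]
opening: 0.176
grasp_force: 59.0
```

Request:
play_rows(
  plan=[
    [0,[0.88,0.46,-0.15],0.0],
    [0,[0.88,0.46,-0.15],0.0],
  ],
)

```text
time_s: 15.5
eef_pos: [0.25, -0.017, 0.3392]
eef_rot: [0.062, 0.036, 0.997, -0.037]
wrist_force: [-0.3, 1.3, -0.0]
opening: 0.176
grasp_force: 59.0
```

Request:
play_rows(
  plan=[
    [0,[0.88,0.4,-0.12],0.0],
  ],
)

```text
time_s: 15.6
eef_pos: [0.237, 0.0116, 0.3404]
eef_rot: [0.048, 0.04, 0.997, -0.041]
wrist_force: [1.8, 0.2, -0.9]
opening: 0.175
grasp_force: 59.2
```

Request:
play_rows(
  plan=[
    [0,[0.88,0.4,-0.1],0.0],
  ],
)

```text
time_s: 15.7
eef_pos: [0.2204, 0.046, 0.3442]
eef_rot: [0.04, 0.04, 0.997, -0.046]
wrist_force: [0.4, -0.2, -1.0]
opening: 0.174
grasp_force: 59.2
```

```bash
python3 - <<'E'
from h import *
o,M=st(); p=o['eef_pos']
E
```

```text
15.7 q [-0.222 -0.895  2.16  -0.078  1.78  -1.733] p [0.2204 0.046  0.3442] 
 [[-0.994  0.083  0.076]
 [ 0.076  0.993 -0.096]
 [-0.083 -0.089 -0.993]] tilt x,y [ 4.4 -5.5] F [ 0.4 -0.2 -1. ] op 14.9 59.21128213405609
```

```bash
python3 - <<'E'
from sim import *
o,M=st(); p=o['eef_pos']
a=go([.25,-.31,.34],M,p);print(a, (M.T@[-.36,.93,0]).round(2))
q,_=ik(np.array([-1.2,-.6,2.2,0,1.6,-2.6+1.57]),np.array([.25,-.31,.34]),M@R.from_euler('z',0).as_matrix(),.6)
print(q.round(2))
E
```

```text
15.7 q [-0.222 -0.895  2.16  -0.078  1.78  -1.733] p [0.2204 0.046  0.3442] 
 [[-0.994  0.083  0.076]
 [ 0.076  0.993 -0.096]
 [-0.083 -0.089 -0.993]] tilt x,y [ 4.4 -5.5] F [ 0.4 -0.2 -1. ] op 14.9 59.21128213405609
[-0.14   -0.8762  0.1011] [ 0.43  0.89 -0.12]
[-1.22 -0.42  1.94  0.04  1.51 -1.15]
```

Request:
play_rows(
  plan=[
    [0,[-0.14,-0.876,0.1],0.0],
    [0,[-0.14,-0.876,0.1],0.0],
    [0,[-0.14,-0.876,0.1],0.0],
    [0,[-0.14,-0.876,0.1],0.0],
    [0,[-0.14,-0.876,0.1],0.0],
    [0,[-0.14,-0.876,0.1],0.0],
    [0,[-0.14,-0.876,0.1],0.0],
    [0,[-0.14,-0.876,0.1],0.0],
    [0,[-0.14,-0.876,0.1],0.0],
    [0,[-0.14,-0.876,0.1],0.0],
  ],
)

```text
time_s: 16.7
eef_pos: [0.2529, -0.3096, 0.3407]
eef_rot: [0.04, 0.038, 0.997, -0.046]
wrist_force: [-0.7, 0.5, -0.3]
opening: 0.174
grasp_force: 59.2
```

Request:
play_rows(
  plan=[
    [0,[0.43,0.89,-0.12],0.0],
    [0,[0.43,0.89,-0.12],0.0],
    [0,[0.43,0.89,-0.12],0.0],
  ],
)

```text
time_s: 17.0
eef_pos: [0.1971, -0.1678, 0.3408]
eef_rot: [0.04, 0.037, 0.997, -0.046]
wrist_force: [-0.4, 0.4, 0.4]
opening: 0.173
grasp_force: 59.2
```

Request:
play_rows(
  plan=[
    [0,[0.43,0.89,-0.12],0.0],
  ],
)

```text
time_s: 17.1
eef_pos: [0.1977, -0.1343, 0.3421]
eef_rot: [0.029, 0.039, 0.998, -0.037]
wrist_force: [-0.9, -1.5, 1.2]
opening: 0.175
grasp_force: 59.3
```

Request:
play_rows(
  plan=[
    [0,[0.3,0.89,-0.1],0.0],
  ],
)

```text
time_s: 17.2
eef_pos: [0.2085, -0.0984, 0.3456]
eef_rot: [0.02, 0.041, 0.998, -0.036]
wrist_force: [1.6, 0.6, -0.8]
opening: 0.174
grasp_force: 59.2
```

```bash
python3 - <<'E'
from h import *
o,M=st(); p=o['eef_pos']
E
```

```text
17.2 q [-0.959 -0.895  2.155 -0.012  1.799 -2.452] p [ 0.2085 -0.0984  0.3456] 
 [[-0.996  0.083  0.038]
 [ 0.08   0.994 -0.074]
 [-0.044 -0.07  -0.997]] tilt x,y [ 2.2 -4.2] F [ 1.6  0.6 -0.8] op 14.8 59.21247124671936
```

Request:
play_rows(
  plan=[
    [0,[-0.02,-0.45,0.03],0.0],
    [0,[-0.02,-0.45,0.03],0.0],
    [0,[-0.02,-0.45,0.03],0.0],
    [0,[-0.02,-0.45,0.03],0.0],
    [0,[-0.02,-0.45,0.03],0.0],
  ],
)

```text
time_s: 17.7
eef_pos: [0.2046, -0.281, 0.3493]
eef_rot: [0.022, 0.038, 0.998, -0.038]
wrist_force: [0.5, 0.8, -0.5]
opening: 0.172
grasp_force: 59.2
```

Request:
play_rows(
  plan=[
    [0,[0.3,0.95,-0.08],0.0],
    [0,[0.3,0.95,-0.08],0.0],
    [0,[0.3,0.95,-0.08],0.0],
  ],
)

```text
time_s: 18.0
eef_pos: [0.1814, -0.1401, 0.3491]
eef_rot: [0.016, 0.039, 0.999, -0.031]
wrist_force: [26.6, -10.2, 14.6]
opening: 0.171
grasp_force: 59.7
```

Request:
play_rows(
  plan=[
    [0,[0.3,0.95,-0.06],0.0],
  ],
)

```text
time_s: 18.1
eef_pos: [0.193, -0.1047, 0.3508]
eef_rot: [0.005, 0.041, 0.999, -0.027]
wrist_force: [2.0, -0.5, 0.8]
opening: 0.175
grasp_force: 59.5
```

Request:
play_rows(
  plan=[
    [0,[0.3,0.95,-0.05],0.0],
  ],
)

```text
time_s: 18.2
eef_pos: [0.2016, -0.0677, 0.3539]
eef_rot: [-0.001, 0.04, 0.999, -0.027]
wrist_force: [0.7, 0.1, -0.4]
opening: 0.172
grasp_force: 59.6
```

```bash
python3 - <<'E'
from h import *
o,M=st(); p=o['eef_pos']
print(go([.43,.11,.30],M,p))
E
```

```text
18.2 q [-0.841 -0.895  2.138 -0.042  1.86  -2.344] p [ 0.2016 -0.0677  0.3539] 
 [[-0.997  0.079 -0.005]
 [ 0.08   0.995 -0.055]
 [ 0.    -0.055 -0.998]] tilt x,y [-0.3 -3.1] F [ 0.7  0.1 -0.4] op 14.7 59.55323338508606
[-0.5338  0.4949  0.1076]
```

Request:
play_rows(
  plan=[
    [0,[-0.53,0.4,0.1],0.0],
    [0,[-0.53,0.49,0.13],0.0],
    [0,[-0.53,0.49,0.2],0.0],
    [0,[-0.53,0.49,0.25],0.0],
    [0,[-0.53,0.49,0.25],0.0],
    [0,[-0.53,0.49,0.25],0.0],
    [0,[-0.53,0.49,0.25],0.0],
    [0,[-0.53,0.49,0.25],0.0],
  ],
)

```text
time_s: 19.0
eef_pos: [0.4274, 0.1061, 0.2431]
eef_rot: [-0.001, 0.037, 0.999, -0.028]
wrist_force: [-0.4, -0.2, -0.9]
opening: 0.17
grasp_force: 59.5
```

```bash
python3 - <<'E'
from h import *
o,M=st(); p=o['eef_pos']
cs=camera("side"); ct=camera("top")
a=cv2.resize(cs["image"][195:295,270:420][...,::-1],None,fx=4,fy=4,interpolation=cv2.INTER_CUBIC)[:300]
a=cv2.resize(cs["image"][200:300,260:440][...,::-1],None,fx=4,fy=4,interpolation=cv2.INTER_CUBIC)
b=cv2.resize(ct["image"][200:300,200:380][...,::-1],None,fx=4,fy=4,interpolation=cv2.INTER_CUBIC)
cv2.imwrite("pics/tray.png",cv2.resize(np.vstack([a,b]),None,fx=.74,fy=.74))
for n,c in(("side",cs),("top",ct)):
    W=cloud(c);im=c["image"].astype(int)
    r=(im[...,0]>100)&(im[...,1]<60)&(im[...,2]<60)&(W[...,2]>.08)&(np.linalg.norm(W-p,axis=-1)<.17)
    q=W[r]; 
    if len(q): print(n,len(q),q.mean(0).round(3),np.percentile(q,[2,98],axis=0).round(3).tolist(),np.linalg.svd(q-q.mean(0),full_matrices=False)[2].round(2).tolist())
    k=(np.abs(W[...,0]-.477)<.13)&(np.abs(W[...,1]-.11)<.1)&(W[...,2]>.022)&(W[...,2]<.04)
    q=W[k]; print(n,'rim',len(q),np.percentile(q,[1,99],axis=0).round(3).tolist())
E
```

```text
19.0 q [ 0.015 -0.129  1.901 -0.058  1.376 -1.472] p [0.4274 0.1061 0.2431] 
 [[-0.997  0.073 -0.005]
 [ 0.073  0.996 -0.056]
 [ 0.001 -0.057 -0.998]] tilt x,y [-0.3 -3.2] F [-0.4 -0.2 -0.9] op 14.5 59.53123390674591
side 245 [0.477 0.095 0.261] [[0.423, 0.079, 0.225], [0.506, 0.121, 0.281]] [[0.83, 0.15, 0.53], [-0.08, 0.98, -0.16], [-0.55, 0.09, 0.83]]
side rim 508 [[0.385, 0.041, 0.022], [0.566, 0.174, 0.035]]
top rim 269 [[0.383, 0.045, 0.023], [0.562, 0.176, 0.034]]
```

View pics/tray.png

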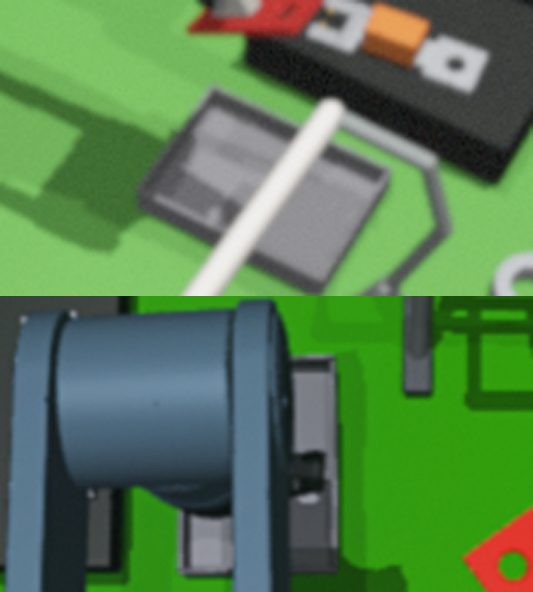

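Request:
play_rows(
  plan=[
    [0,[-0.035,0.01,0.12],0.0],
    [0,[-0.035,0.02,0.24],0.0],
    [0,[-0.035,0.03,0.36],0.0],
    [0,[-0.035,0.035,0.45],0.0],
    [0,[-0.035,0.041,0.48],0.0],
    [0,[-0.035,0.041,0.507],0.0],
    [0,[-0.035,0.041,0.507],0.0],
    [0,[-0.035,0.041,0.507],0.0],
  ],
)

```text
time_s: 19.9
eef_pos: [0.4449, 0.1065, 0.0429]
eef_rot: [0.002, 0.039, 0.999, -0.029]
wrist_force: [1.6, -0.3, -0.3]
opening: 0.175
grasp_force: 59.5
```

```bash
python3 - <<'E'
from h import *
st()
E
```

```text
19.9 q [ 0.016  0.207  2.018 -0.072  0.918 -1.433] p [0.4449 0.1065 0.0429] 
 [[-0.997  0.078  0.001]
 [ 0.078  0.995 -0.057]
 [-0.006 -0.057 -0.998]] tilt x,y [ 0.1 -3.3] F [ 1.6 -0.3 -0.3] op 14.9 59.53229069709778
```

Release gently, wait, then rise and move towards the gauge, staying high.

Request:
play_rows(
  plan=[
    [30,[0,0,0.01],0.0],
    [40,[0,0,0.01],0.0],
    [40,[0,0,0.01],0.0],
    [40,[0,0,0.01],0.0],
    [40,[0,0,-0.08],0.0],
    [40,[0,0,-0.2],0.0],
    [50,[0,0,-0.32],0.0],
    [60,[0,0,-0.44],0.0],
    [70,[0,0,-0.5],0.0],
  ],
)

```text
time_s: 20.8
eef_pos: [0.4455, 0.1183, 0.2455]
eef_rot: [0.003, 0.039, 0.999, -0.028]
wrist_force: [1.6, -0.8, 0.4]
opening: 0.815
grasp_force: 0.0
```

```bash
python3 - <<'E'
from h import *
o,M=st(); p=o['eef_pos']
cs=camera("side"); W=cloud(cs); im=cs["image"].astype(int)
r=(im[...,0]>90)&(im[...,1]<60)&(im[...,2]<60)&(W[...,1]>0.0)&(W[...,1]<.22)&(W[...,0]>.3)
q=W[r]; print(len(q),np.percentile(q,[1,50,99],axis=0).round(3).tolist(),cv2.minAreaRect((q[:,:2]*1000).astype(np.float32)))
k=(W[...,2]<.2)&(W[...,2]>.02)&(np.abs(W[...,1]-.107)<.09)&(np.abs(W[...,0]-.477)<.1)
q=W[k];print('rim',np.percentile(q,[1,99],axis=0).round(3).tolist())
a=cv2.resize(cs["image"][170:300,270:450][...,::-1],None,fx=4,fy=4,interpolation=cv2.INTER_CUBIC)
cv2.imwrite("pics/rel.png",a)
# gauge, bias-corrected afterwards
o2=(im[...,0]>170)&(im[...,1]>60)&(im[...,1]<150)&(im[...,2]<80)&(W[...,1]>.2)&(W[...,1]<.33)
q=W[o2];q=q[q[:,2]>.08];print('orange',len(q),np.percentile(q,[3,50,97],axis=0).round(4).tolist())
E
```

```text
20.8 q [ 0.042 -0.087  1.857 -0.058  1.369 -1.44 ] p [0.4455 0.1183 0.2455] 
 [[-0.997  0.078  0.005]
 [ 0.077  0.995 -0.057]
 [-0.009 -0.056 -0.998]] tilt x,y [ 0.3 -3.3] F [ 1.6 -0.8  0.4] op 69.6 0.0Traceback (most recent call last):
  File "<stdin>", line 5, in <module>
    return _quantile_unchecked(
        a, q, axis, out, overwrite_input, method, keepdims, weights)
    return _ureduce(a,
                    func=_quantile_ureduce_func,
    ...<5 lines>...
                    overwrite_input=overwrite_input,
                    method=method)
    r = func(a, **kwargs)
    result = _quantile(arr,
                       quantiles=q,
    ...<2 lines>...
                       out=out,
                       weights=wgt)
    slices_having_nans = np.isnan(arr[-1, ...])
                                  ~~~^^^^^^^^^
IndexError: index -1 is out of bounds for axis 0 with size 0
```

```bash
python3 - <<'E'
from h import *
o,M=st(); p=o['eef_pos']
for n,bx,by in(("side",(270,170,180,130),0),("top",(180,190,180,110),0)):
    c=camera(n); W=cloud(c); im=c["image"].astype(int); a,b,w,h=bx
    cv2.imwrite("pics/rel_%s.png"%n,cv2.resize(c["image"][b:b+h,a:a+w][...,::-1],None,fx=4,fy=4,interpolation=cv2.INTER_CUBIC)[:,:])
    o2=(im[...,0]>170)&(im[...,1]>60)&(im[...,1]<150)&(im[...,2]<80)&(W[...,1]>.2)&(W[...,1]<.33)
    q=W[o2];q=q[q[:,2]>.08] if len(q) else q;print(n,'orange',len(q),np.percentile(q,[3,50,97],axis=0).round(4).tolist() if len(q) else '')
    for m in masks_of(c,"tag"): 
        q=W[m["mask"]&np.isfinite(W[...,2])];print('tag',m["conf"],np.round(m["rect"]),np.median(q,0).round(3),np.percentile(q,[2,98],axis=0).round(3).tolist())
i=cv2.imread("pics/rel_side.png");j=cv2.imread("pics/rel_top.png")
cv2.imwrite("pics/rel.png",cv2.resize(np.vstack([i,j]),None,fx=.62,fy=.62))
E
```

```text
20.85 q [ 0.042 -0.089  1.854 -0.058  1.37  -1.44 ] p [0.447  0.1185 0.2482] 
 [[-0.997  0.078  0.009]
 [ 0.077  0.995 -0.057]
 [-0.013 -0.056 -0.998]] tilt x,y [ 0.5 -3.3] F [ 1.3 -0.3  2.6] op 70.3 0.0
side orange 37 [[0.499, 0.2494, 0.083], [0.5266, 0.255, 0.0867], [0.5401, 0.2832, 0.0919]]
tag 0.84 [278. 331.  29.  58.] [ 0.424 -0.147  0.008] [[0.365, -0.206, 0.002], [0.459, -0.073, 0.05]]
tag 0.68 [349. 269.  44.  32.] [0.472 0.097 0.01 ] [[0.427, 0.008, 0.001], [0.553, 0.122, 0.169]]
tag 0.55 [193. 338.  65.  60.] [ 0.264 -0.26   0.008] [[0.221, -0.327, -0.003], [0.29, -0.182, 0.049]]
top orange 0 
tag 0.96 [438. 346.  64.  33.] [ 0.254 -0.243  0.008] [[0.219, -0.323, -0.0], [0.286, -0.179, 0.051]]
tag 0.78 [293. 255.   7.  44.] [0.456 0.093 0.01 ] [[0.424, 0.083, 0.004], [0.531, 0.102, 0.043]]
tag 0.75 [387. 281.  61.  55.] [ 0.412 -0.136  0.008] [[0.357, -0.2, -0.002], [0.467, -0.069, 0.051]]
```

View pics/rel.png

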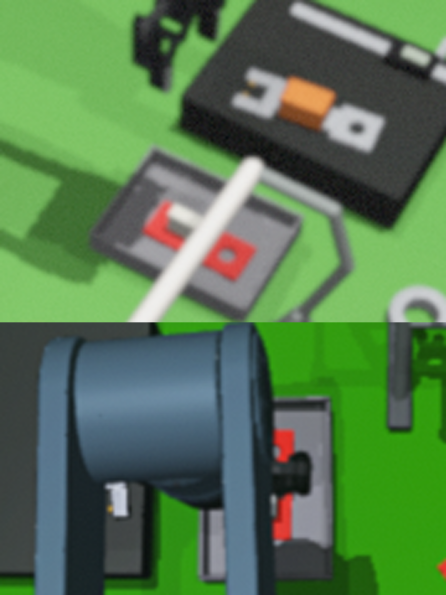

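```bash
python3 - <<'E'
from h import *
o,M=st(); p=o['eef_pos']
print(go([.512,.272,.20],M,p),go([.512,.271,.12],M,p),go([.512,.2705,.066],M,p))
E
```

```text
21.05 q [ 0.041 -0.081  1.864 -0.058  1.365 -1.44 ] p [0.4431 0.1179 0.2397] 
 [[-0.997  0.078 -0.004]
 [ 0.078  0.995 -0.057]
 [-0.001 -0.057 -0.998]] tilt x,y [-0.2 -3.3] F [-0.9 -0.5 -0.2] op 69.7 0.0
[-0.1417  0.4024  0.0763] [-0.1418  0.4114  0.2761] [-0.1418  0.4179  0.4109]
```

Request:
play_rows(
  plan=[
    [70,[-0.05,0.12,0.03],-0.02],
    [70,[-0.1,0.25,0.06],-0.052],
    [70,[-0.142,0.38,0.076],-0.052],
    [70,[-0.142,0.41,0.15],-0.052],
    [70,[-0.142,0.41,0.27],-0.052],
    [70,[-0.142,0.411,0.276],-0.052],
    [70,[-0.142,0.411,0.276],-0.052],
    [70,[-0.142,0.411,0.276],-0.052],
  ],
)

```text
time_s: 21.85
eef_pos: [0.5139, 0.2707, 0.1228]
eef_rot: [-0.001, -0.042, 0.999, -0.028]
wrist_force: [0.3, 0.4, 0.7]
opening: 0.818
grasp_force: 0.0
```

```bash
python3 - <<'E'
from h import *
o,M=st(); p=o['eef_pos']
print(go([.512,.2705,.066],M,p))
c=camera("side"); W=cloud(c); im=c["image"]
cv2.imwrite("pics/g1.png",cv2.resize(im[150:280,320:500][...,::-1],None,fx=4,fy=4,interpolation=cv2.INTER_CUBIC))
E
```

```text
21.85 q [ 0.311  0.33   1.658 -0.058  1.172 -1.322] p [0.5139 0.2707 0.1228] 
 [[-0.996 -0.085 -0.001]
 [-0.084  0.995 -0.057]
 [ 0.005 -0.056 -0.998]] tilt x,y [-0.  -3.3] F [0.3 0.4 0.7] op 69.9 0.0
[0.004  0.008  0.1418]
```

View pics/g1.png

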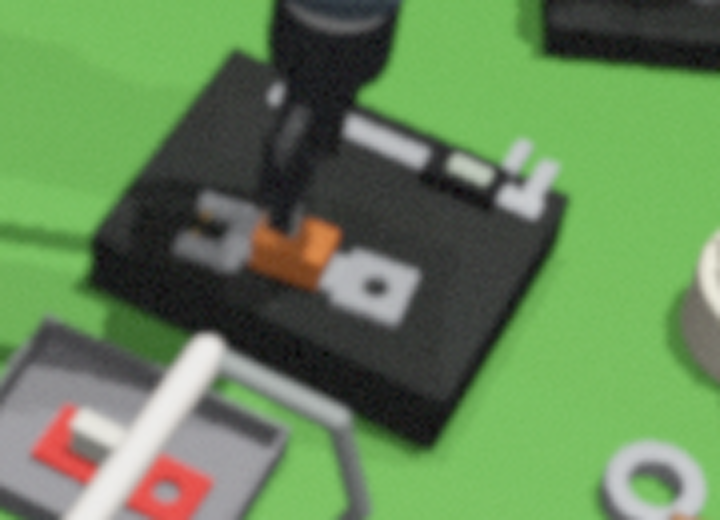

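Request:
play_rows(
  plan=[
    [70,[0.004,0.004,0.06],0.0],
    [70,[0.004,0.008,0.11],0.0],
    [70,[0.004,0.008,0.141],0.0],
    [70,[0.004,0.008,0.141],0.0],
    [0,[0.004,0.008,0.141],0.0],
    [0,[0.004,0.008,0.141],0.0],
    [0,[0.004,0.008,0.141],0.0],
    [0,[0.004,0.008,0.141],0.0],
    [0,[0.004,0.008,0.141],0.0],
    [0,[0.004,0.008,0.141],0.0],
  ],
)

```text
time_s: 22.9
eef_pos: [0.5123, 0.2711, 0.0667]
eef_rot: [-0.001, -0.043, 0.999, -0.028]
wrist_force: [-0.3, -0.3, 6.4]
opening: 0.362
grasp_force: 60.5
```

```bash
python3 - <<'E'
from h import *
o,M=st(); p=o['eef_pos']
print(go([.51,.25,.30],M,p),go([.70,.13,.50],M,p))
E
```

```text
22.9 q [ 0.312  0.406  1.688 -0.062  1.065 -1.314] p [0.5123 0.2711 0.0667] 
 [[-0.996 -0.085  0.001]
 [-0.085  0.995 -0.056]
 [ 0.004 -0.056 -0.998]] tilt x,y [ 0.  -3.2] F [-0.3 -0.3  6.4] op 30.9 60.47012241091579
[ 0.0126 -0.0847 -0.5795] [-0.4331 -0.4518 -1.0614]
```

Request:
play_rows(
  plan=[
    [0,[0,0,-0.08],0.0],
    [0,[0,-0.02,-0.2],0.0],
    [0,[0.012,-0.08,-0.32],0.01],
    [0,[0.012,-0.08,-0.44],0.037],
    [0,[-0.1,-0.15,-0.56],0.037],
    [0,[-0.2,-0.25,-0.7],0.037],
    [0,[-0.3,-0.35,-0.82],0.037],
    [0,[-0.43,-0.45,-0.95],0.037],
    [0,[-0.43,-0.45,-0.98],0.037],
    [0,[-0.43,-0.45,-0.98],0.037],
  ],
)

```text
time_s: 23.9
eef_pos: [0.6889, 0.1344, 0.4538]
eef_rot: [-0.001, 0.015, 0.999, -0.029]
wrist_force: [0.3, 0.7, -1.5]
opening: 0.36
grasp_force: 61.7
```

```bash
python3 - <<'E'
from h import *
o,M=st(); p=o['eef_pos']
print(go([.83,.05,.47],M,p))
E
```

```text
23.9 q [ 0.05   0.419  0.875 -0.059  1.853 -1.506] p [0.6889 0.1344 0.4538] 
 [[-1.     0.031 -0.002]
 [ 0.031  0.998 -0.057]
 [ 0.001 -0.057 -0.998]] tilt x,y [-0.1 -3.3] F [ 0.3  0.7 -1.5] op 30.7 61.71032357096465
[-0.359  -0.2019 -0.0292]
```

Request:
play_rows(
  plan=[
    [0,[-0.4,-0.2,-0.05],0.0],
    [0,[-0.4,-0.2,-0.05],0.0],
    [0,[-0.4,-0.2,-0.05],0.0],
    [0,[-0.4,-0.2,-0.05],0.0],
  ],
)

```text
time_s: 24.3
eef_pos: [0.8204, 0.0467, 0.443]
eef_rot: [-0.005, 0.016, 0.999, -0.027]
wrist_force: [0.2, -0.5, -8.5]
opening: 0.362
grasp_force: 61.5
```

Request:
play_rows(
  plan=[
    [0,[-1,0.05,-0.35],0.0],
  ],
)

```text
time_s: 24.4
eef_pos: [0.8333, 0.0449, 0.4504]
eef_rot: [0.019, 0.016, 0.999, -0.027]
wrist_force: [-0.4, 0.5, -1.2]
opening: 0.361
grasp_force: 61.8
```

Request:
play_rows(
  plan=[
    [0,[-1,0.05,-0.35],0.0],
  ],
)

```text
time_s: 24.5
eef_pos: [0.8445, 0.0465, 0.456]
eef_rot: [0.04, 0.015, 0.999, -0.026]
wrist_force: [0.1, 0.5, -2.6]
opening: 0.363
grasp_force: 61.8
```

Request:
play_rows(
  plan=[
    [0,[-1,0.05,-0.35],0.0],
  ],
)

```text
time_s: 24.6
eef_pos: [0.8549, 0.0467, 0.4581]
eef_rot: [0.057, 0.014, 0.998, -0.025]
wrist_force: [-0.4, 1.0, -2.6]
opening: 0.358
grasp_force: 61.8
```

Request:
play_rows(
  plan=[
    [0,[-1,0.05,-0.35],0.0],
  ],
)

```text
time_s: 24.7
eef_pos: [0.8647, 0.0463, 0.4599]
eef_rot: [0.073, 0.013, 0.997, -0.024]
wrist_force: [0.6, 0.1, -2.5]
opening: 0.361
grasp_force: 61.8
```

Request:
play_rows(
  plan=[
    [0,[-1,0.05,-0.3],0.0],
  ],
)

```text
time_s: 24.8
eef_pos: [0.8751, 0.0459, 0.4616]
eef_rot: [0.089, 0.013, 0.996, -0.023]
wrist_force: [-0.1, -0.0, -3.3]
opening: 0.361
grasp_force: 61.8
```

Request:
play_rows(
  plan=[
    [0,[-1,0.05,-0.3],0.0],
  ],
)

```text
time_s: 24.9
eef_pos: [0.8849, 0.0454, 0.4639]
eef_rot: [0.105, 0.012, 0.994, -0.022]
wrist_force: [0.5, -0.2, -2.5]
opening: 0.366
grasp_force: 61.8
```

Request:
play_rows(
  plan=[
    [0,[-1,0.05,-0.3],0.0],
  ],
)

```text
time_s: 25.0
eef_pos: [0.8941, 0.0449, 0.4677]
eef_rot: [0.121, 0.012, 0.992, -0.021]
wrist_force: [0.3, 0.8, -2.9]
opening: 0.361
grasp_force: 61.8
```

```bash
python3 - <<'E'
from h import *
o,M=st()
E
```

```text
25.0 q [-0.072  0.799  0.299 -0.028  1.798 -1.629] p [0.8941 0.0449 0.4677] 
 [[-0.97   0.028  0.24 ]
 [ 0.018  0.999 -0.045]
 [-0.241 -0.039 -0.97 ]] tilt x,y [13.9 -2.6] F [ 0.3  0.8 -2.9] op 30.8 61.76543354988098
```

Request:
play_rows(
  plan=[
    [0,[-1,0.05,-0.25],0.0],
  ],
)

```text
time_s: 25.1
eef_pos: [0.9037, 0.0446, 0.4718]
eef_rot: [0.138, 0.011, 0.99, -0.02]
wrist_force: [0.1, 0.4, -2.6]
opening: 0.366
grasp_force: 61.8
```

Request:
play_rows(
  plan=[
    [0,[-1,0.05,-0.25],0.0],
  ],
)

```text
time_s: 25.2
eef_pos: [0.9127, 0.0443, 0.4764]
eef_rot: [0.154, 0.011, 0.988, -0.019]
wrist_force: [-0.9, 0.7, -3.1]
opening: 0.363
grasp_force: 61.8
```

Request:
play_rows(
  plan=[
    [0,[-1,0.05,-0.2],0.0],
  ],
)

```text
time_s: 25.3
eef_pos: [0.9221, 0.044, 0.4811]
eef_rot: [0.17, 0.01, 0.985, -0.018]
wrist_force: [0.1, 0.9, -3.3]
opening: 0.361
grasp_force: 61.8
```

Request:
play_rows(
  plan=[
    [0,[-1,0.05,-0.2],0.0],
  ],
)

```text
time_s: 25.4
eef_pos: [0.9309, 0.0438, 0.4863]
eef_rot: [0.186, 0.01, 0.982, -0.017]
wrist_force: [-0.7, 0.2, -2.3]
opening: 0.363
grasp_force: 61.8
```

Request:
play_rows(
  plan=[
    [0,[-1,0.05,-0.15],0.0],
  ],
)

```text
time_s: 25.5
eef_pos: [0.9401, 0.0436, 0.4918]
eef_rot: [0.203, 0.009, 0.979, -0.016]
wrist_force: [0.1, -0.2, -2.7]
opening: 0.367
grasp_force: 61.8
```

Request:
play_rows(
  plan=[
    [0,[-1,0.05,-0.1],0.0],
  ],
)

```text
time_s: 25.6
eef_pos: [0.9497, 0.0434, 0.4965]
eef_rot: [0.219, 0.009, 0.976, -0.016]
wrist_force: [0.2, -0.9, -2.6]
opening: 0.359
grasp_force: 61.8
```

Request:
play_rows(
  plan=[
    [0,[-1,0.05,-0.1],0.0],
  ],
)

```text
time_s: 25.7
eef_pos: [0.9587, 0.0433, 0.5015]
eef_rot: [0.235, 0.008, 0.972, -0.015]
wrist_force: [0.1, 0.8, -2.8]
opening: 0.36
grasp_force: 61.8
```

Request:
play_rows(
  plan=[
    [0,[-1,0.05,-0.05],0.0],
  ],
)

```text
time_s: 25.8
eef_pos: [0.9679, 0.0432, 0.5071]
eef_rot: [0.251, 0.008, 0.968, -0.014]
wrist_force: [0.1, 0.1, -2.0]
opening: 0.365
grasp_force: 61.8
```

Request:
play_rows(
  plan=[
    [0,[-1,0.05,-0.05],0.0],
  ],
)

```text
time_s: 25.9
eef_pos: [0.9764, 0.0432, 0.5132]
eef_rot: [0.267, 0.007, 0.964, -0.013]
wrist_force: [-0.6, 0.5, -2.9]
opening: 0.36
grasp_force: 61.8
```

Request:
play_rows(
  plan=[
    [0,[-1,0.05,0],0.0],
  ],
)

```text
time_s: 26.0
eef_pos: [0.9853, 0.0432, 0.5194]
eef_rot: [0.283, 0.007, 0.959, -0.012]
wrist_force: [-0.5, 0.1, -2.8]
opening: 0.362
grasp_force: 61.8
```

Request:
play_rows(
  plan=[
    [0,[-1,0.05,0],0.0],
  ],
)

```text
time_s: 26.1
eef_pos: [0.9934, 0.0432, 0.5262]
eef_rot: [0.299, 0.006, 0.954, -0.011]
wrist_force: [0.3, 0.0, -2.3]
opening: 0.364
grasp_force: 61.8
```

Request:
play_rows(
  plan=[
    [0,[-1,0.05,0.05],0.0],
  ],
)

```text
time_s: 26.2
eef_pos: [1.0018, 0.0433, 0.5332]
eef_rot: [0.315, 0.006, 0.949, -0.01]
wrist_force: [-0.2, 0.7, -1.7]
opening: 0.362
grasp_force: 61.8
```

Request:
play_rows(
  plan=[
    [0,[-1,0.05,0.05],0.0],
  ],
)

```text
time_s: 26.3
eef_pos: [1.0094, 0.0433, 0.5404]
eef_rot: [0.33, 0.005, 0.944, -0.009]
wrist_force: [-0.1, -0.6, -3.3]
opening: 0.365
grasp_force: 61.8
```

```bash
python3 - <<'E'
from h import *
o,M=st(); p=o['eef_pos']
print(go([.68,.0,.52],M,p),go([.42,-.06,.52],M,p))
E
```

```text
26.3 q [-0.084  0.784  0.299  0.032  1.387 -1.638] p [1.0094 0.0433 0.5404] 
 [[-0.782  0.016  0.623]
 [ 0.004  1.    -0.021]
 [-0.623 -0.014 -0.782]] tilt x,y [38.5 -1.6] F [-0.1 -0.6 -3.3] op 31.2 61.829549074172974
[ 0.6754 -0.1209 -0.4706] [ 1.1833 -0.2815 -0.8722]
```

Request:
play_rows(
  plan=[
    [0,[0.67,-0.12,-0.47],0.0],
    [0,[0.67,-0.12,-0.47],0.0],
    [0,[0.67,-0.12,-0.47],0.0],
    [0,[0.67,-0.12,-0.47],0.0],
    [0,[0.67,-0.12,-0.47],0.0],
    [0,[0.67,-0.12,-0.47],0.0],
    [0,[0.67,-0.12,-0.47],0.0],
    [0,[0.67,-0.12,-0.47],0.0],
  ],
)

```text
time_s: 27.1
eef_pos: [0.6765, 0.0008, 0.521]
eef_rot: [0.329, 0.005, 0.944, -0.01]
wrist_force: [1.2, 0.4, -2.2]
opening: 0.363
grasp_force: 62.0
```

Request:
play_rows(
  plan=[
    [0,[0.52,-0.16,-0.4],0.0],
    [0,[0.52,-0.16,-0.4],0.0],
    [0,[0.52,-0.16,-0.4],0.0],
    [0,[0.52,-0.16,-0.4],0.0],
    [0,[0.52,-0.16,-0.4],0.0],
    [0,[0.52,-0.16,-0.4],0.0],
    [0,[0.52,-0.16,-0.4],0.0],
    [0,[0.52,-0.16,-0.4],0.0],
  ],
)

```text
time_s: 27.9
eef_pos: [0.4182, -0.06, 0.5189]
eef_rot: [0.331, 0.006, 0.944, -0.011]
wrist_force: [1.2, -0.1, -2.0]
opening: 0.364
grasp_force: 62.0
```

```bash
python3 - <<'E'
from h import *
o,M=st(); p=o['eef_pos']
print(go([.44,-.09,.36],M,p),go([.53,-.0946,.242],M,p))
E
```

```text
27.9 q [-0.784 -0.784  1.91   0.438  1.492 -2.258] p [ 0.4182 -0.06    0.5189] 
 [[-0.781  0.019  0.624]
 [ 0.004  1.    -0.025]
 [-0.624 -0.017 -0.781]] tilt x,y [38.6 -1.8] F [ 1.2 -0.1 -2. ] op 31.1 61.95104956626892
[ 0.205  -0.0675  0.3461] [ 0.2134 -0.0699  0.7172]
```

Request:
play_rows(
  plan=[
    [0,[0.1,-0.03,0.1],0.0],
    [0,[0.205,-0.067,0.2],0.0],
    [0,[0.205,-0.067,0.34],0.0],
    [0,[0.207,-0.068,0.46],0.0],
    [0,[0.21,-0.07,0.58],0.0],
    [0,[0.213,-0.07,0.68],0.0],
    [0,[0.213,-0.07,0.717],0.0],
    [0,[0.213,-0.07,0.717],0.0],
    [0,[0.213,-0.07,0.717],0.0],
    [0,[0.213,-0.07,0.717],0.0],
  ],
)

```text
time_s: 28.9
eef_pos: [0.5305, -0.0932, 0.2421]
eef_rot: [0.331, 0.005, 0.944, -0.01]
wrist_force: [-0.1, -0.1, -2.9]
opening: 0.363
grasp_force: 61.7
```

```bash
cat >> h.py <<'E'
def proj(c,s):
    q=R.from_rotvec(np.ravel(c["rvec"])).as_matrix()@np.array(s)+np.ravel(c["tvec"]); x=q[:2]/q[2]; x=x*(1+c["k1"]*x@x); K=np.array(c["intrinsics"]); return K[:2,:2]@x+K[:2,2]
E
python3 - <<'E'
from h import *
o,M=st(); p=o['eef_pos']
eye=p+M@[-.058,0,.0067]; print('eye model',eye.round(4))
root=np.array([.6405,-.0965,.2]); peg=np.array([-.643,.02,.766]); x=eye-root; s=x@peg; print('s',s,'off',(x-s*peg).round(4))
for n,bx in(("side",(280,230,180,110)),("top",(300,140,180,110))):
    c=camera(n); a,b,w,h=bx; im=cv2.resize(c["image"][b:b+h,a:a+w][...,::-1],None,fx=4,fy=4,interpolation=cv2.INTER_CUBIC)
    cv2.imwrite("pics/h_%s.png"%n,im)
    print(n,[proj(c,v).round(1).tolist() for v in(p,eye,root,root+.06*peg)])
    W=cloud(c);I=c["image"].astype(int)
    y=(I[...,0]>130)&(I[...,1]>100)&(I[...,2]<90)&(W[...,2]>.19)&(W[...,1]>-.14)&(W[...,1]<-.05)
    if y.sum(): print('peg',np.argwhere(y).mean(0)[::-1].round(1),W[y].mean(0).round(4),np.percentile(W[y],[5,95],axis=0).round(4).tolist())
i=cv2.imread("pics/h_side.png");j=cv2.imread("pics/h_top.png")
cv2.imwrite("pics/hh.png",cv2.resize(np.vstack([i,j]),None,fx=.68,fy=.68))
E
```

```text
28.9 q [-0.605 -0.333  2.209  0.521  0.744 -2.46 ] p [ 0.5305 -0.0932  0.2421] 
 [[-0.781  0.016  0.624]
 [ 0.003  1.    -0.022]
 [-0.624 -0.015 -0.781]] tilt x,y [38.6 -1.6] F [-0.1 -0.1 -2.9] op 31.0 61.740700006484985
eye model [ 0.58   -0.0935  0.2731]
s 0.09492252301270539 off [0.0005 0.0011 0.0003]
side [[328.1, 284.2], [350.0, 287.0], [374.3, 319.5], [358.8, 299.5]]
peg [333.6 283.3] [ 0.5446 -0.0959  0.261 ] [[0.5085, -0.1083, 0.2243], [0.6244, -0.0824, 0.2774]]
top [[378.7, 211.8], [379.6, 184.4], [376.4, 166.7], [378.7, 177.7]]
peg [379.3 204.1] [ 0.5395 -0.0915  0.2717] [[0.5326, -0.1053, 0.2628], [0.5482, -0.08, 0.2792]]
```

View pics/hh.png

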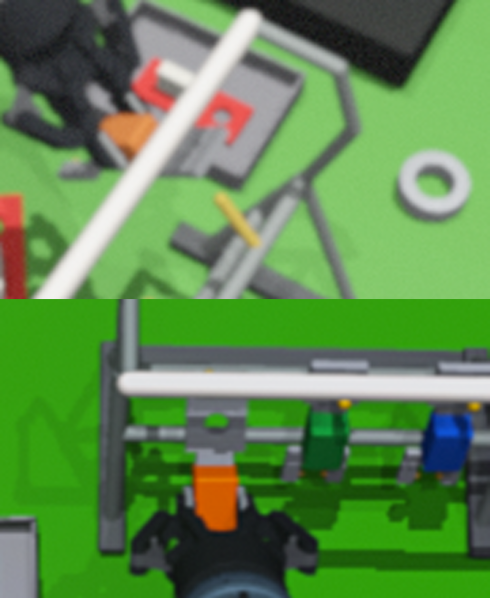

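```bash
python3 - <<'E'
from h import *
o,M=st(); p=o['eef_pos']
root=np.array([.6405,-.0965,.2]); peg=np.array([-.643,.02,.766]); eo=M@[-.058,0,.0067]
for s in(.075,.055,.035,.012): print(s,go(root+s*peg-eo,M,p))
E
```

```text
29.0 q [-0.606 -0.334  2.21   0.522  0.743 -2.46 ] p [ 0.5304 -0.0937  0.2425] 
 [[-0.781  0.017  0.625]
 [ 0.003  1.    -0.023]
 [-0.625 -0.016 -0.781]] tilt x,y [38.7 -1.7] F [ 0.5 -0.7 -2.4] op 30.6 61.75137519836426
0.075 [ 0.0008 -0.0014  0.0508]
0.055 [-0.0004 -0.0012  0.1008]
0.035 [-0.0016 -0.0011  0.1508]
0.012 [-0.0029 -0.0009  0.2083]
```

Request:
play_rows(
  plan=[
    [0,[0.001,-0.001,0.03],0.0],
    [0,[0.001,-0.001,0.051],0.0],
    [0,[0,-0.001,0.075],0.0],
    [0,[0,-0.001,0.1],0.0],
    [0,[0,-0.001,0.1],0.0],
  ],
)

```text
time_s: 29.5
eef_pos: [0.5547, -0.0945, 0.2087]
eef_rot: [0.329, 0.006, 0.944, -0.009]
wrist_force: [-0.4, 0.1, -3.7]
opening: 0.364
grasp_force: 61.8
```

Request:
play_rows(
  plan=[
    [0,[-0.001,0,0.025],0.0],
    [0,[-0.001,0,0.05],0.0],
    [0,[-0.001,0,0.05],0.0],
  ],
)

```text
time_s: 29.8
eef_pos: [0.5674, -0.0949, 0.1936]
eef_rot: [0.329, 0.006, 0.944, -0.009]
wrist_force: [0.4, 0.2, -3.0]
opening: 0.365
grasp_force: 61.8
```

```bash
python3 - <<'E'
from h import *
o,M=st(); p=o['eef_pos']
eye=p+M@[-.058,0,.0067]
root=np.array([.6405,-.0965,.2]); peg=np.array([-.643,.02,.766]); x=eye-root; s=x@peg; print('s',s,'off',(x-s*peg).round(4))
for n,bx in(("side",(310,260,130,90)),("top",(320,140,130,90))):
    c=camera(n); a,b,w,h=bx; im=cv2.resize(c["image"][b:b+h,a:a+w][...,::-1],None,fx=4,fy=4,interpolation=cv2.INTER_CUBIC)
    cv2.imwrite("pics/i_%s.png"%n,im)
i=cv2.imread("pics/i_side.png");j=cv2.imread("pics/i_top.png")
cv2.imwrite("pics/ii.png",cv2.resize(np.vstack([i,j]),None,fx=.8,fy=.8))
E
```

```text
29.8 q [-0.55  -0.145  2.173  0.585  0.59  -2.515] p [ 0.5674 -0.0949  0.1936] 
 [[-0.783  0.016  0.622]
 [ 0.004  1.    -0.021]
 [-0.622 -0.014 -0.783]] tilt x,y [38.5 -1.5] F [ 0.4  0.2 -3. ] op 31.2 61.79383993148804
s 0.033878445059960786 off [-0.0018  0.0005 -0.0015]
```

View pics/ii.png

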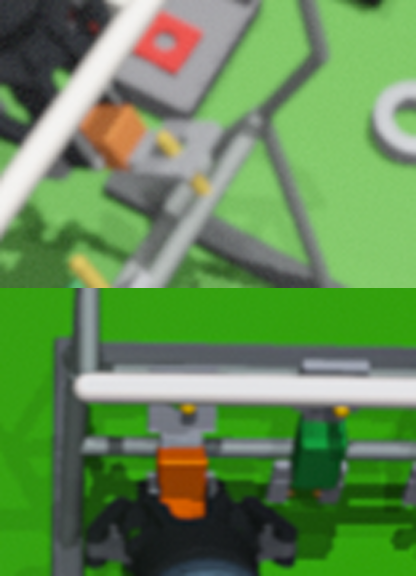

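Request:
play_rows(
  plan=[
    [0,[-0.004,0,0.02],0.0],
    [0,[-0.005,0,0.04],0.0],
    [0,[-0.006,0,0.052],0.0],
    [0,[-0.006,0,0.052],0.0],
  ],
)

```text
time_s: 30.3
eef_pos: [0.5823, -0.0951, 0.1781]
eef_rot: [0.329, 0.005, 0.944, -0.009]
wrist_force: [-0.2, 0.1, -2.9]
opening: 0.361
grasp_force: 61.9
```

```bash
python3 - <<'E'
from h import *
o,M=st(); p=o['eef_pos']
eye=p+M@[-.058,0,.0067]
root=np.array([.6405,-.0965,.2]); peg=np.array([-.643,.02,.766]); x=eye-root; s=x@peg; print('s',s,'off',(x-s*peg).round(4))
E
```

```text
30.3 q [-0.53  -0.077  2.15   0.61   0.543 -2.533] p [ 0.5823 -0.0951  0.1781] 
 [[-0.783  0.016  0.621]
 [ 0.004  1.    -0.021]
 [-0.622 -0.013 -0.783]] tilt x,y [38.4 -1.5] F [-0.2  0.1 -2.9] op 30.9 61.92172050476074
s 0.0123705209058824 off [-0.0006  0.0007 -0.0005]
```

Request:
play_rows(
  plan=[
    [36,[0,0,0],0.0],
    [45,[0,0,0],0.0],
    [55,[0,0,0],0.0],
    [55,[0,0,0],0.0],
    [55,[0,0,0],0.0],
    [55,[0,0,0],0.0],
    [55,[0,0,0],0.0],
  ],
)

```text
time_s: 31.0
eef_pos: [0.5824, -0.0954, 0.1792]
eef_rot: [0.33, 0.005, 0.944, -0.009]
wrist_force: [-0.0, 0.2, 0.8]
opening: 0.642
grasp_force: 0.0
```

Request:
play_rows(
  plan=[
    [55,[0,0,-0.05],0.0],
    [55,[0,0,-0.12],0.0],
    [55,[0,0,-0.22],0.0],
    [55,[0,0,-0.32],0.0],
    [55,[0,0,-0.42],0.0],
    [55,[0,0,-0.5],0.0],
    [55,[0,0,-0.5],0.0],
    [55,[0,0,-0.5],0.0],
  ],
)

```text
time_s: 31.8
eef_pos: [0.4579, -0.0916, 0.3362]
eef_rot: [0.331, 0.006, 0.944, -0.01]
wrist_force: [-0.0, -0.2, 0.7]
opening: 0.643
grasp_force: 0.0
```

```bash
python3 - <<'E'
from h import *
st()
for n in("side","top"):
    c=camera(n);W=cloud(c);I=c["image"].astype(int)
    for l in("gauge","gauge_green","gauge_blue","tag","caliper"):
        for m in masks_of(c,l)[:3]:
            q=W[m["mask"]&np.isfinite(W[...,2])];print(n,l,round(m["conf"],2),np.round(m["rect"]),np.median(q,0).round(3),np.percentile(q,[3,97],axis=0).round(3).tolist())
    for nm,k in(("or",(I[...,0]>150)&(I[...,1]>50)&(I[...,1]<130)&(I[...,2]<80)&(W[...,1]<0)),("yel",(I[...,0]>130)&(I[...,1]>100)&(I[...,2]<90)&(W[...,2]>.19))):
        N,L,S,C=cv2.connectedComponentsWithStats(k.astype(np.uint8))
        for i in range(1,N):
            if S[i,4]>8: print(n,nm,C[i].round(1),S[i,4],W[L==i].mean(0).round(4),np.percentile(W[L==i],[5,95],axis=0).round(3).tolist())
E
```

```text
31.8 q [-0.762 -0.667  2.212  0.481  1.107 -2.43 ] p [ 0.4579 -0.0916  0.3362] 
 [[-0.781  0.018  0.624]
 [ 0.004  1.    -0.023]
 [-0.624 -0.016 -0.781]] tilt x,y [38.6 -1.7] F [-0.  -0.2  0.7] op 54.9 0.0
side gauge 0.56 [361. 325.  37.  34.] [ 0.607 -0.111  0.18 ] [[0.583, -0.123, 0.102], [0.643, -0.084, 0.229]]
side gauge_green 0.73 [339. 363.  41.  28.] [ 0.607 -0.209  0.182] [[0.584, -0.223, 0.105], [0.641, -0.182, 0.229]]
side gauge_blue 0.81 [311. 405.  36.  31.] [ 0.61  -0.302  0.185] [[0.578, -0.324, 0.103], [0.638, -0.279, 0.23]]
side gauge_blue 0.37 [340. 357. 164. 246.] [ 0.637 -0.224  0.134] [[0.53, -0.376, -0.001], [0.725, -0.02, 0.369]]
side tag 0.94 [192. 340.  64.  57.] [ 0.265 -0.257  0.008] [[0.226, -0.325, 0.002], [0.288, -0.186, 0.049]]
side tag 0.71 [351. 268.  41.  30.] [0.467 0.098 0.011] [[0.428, 0.082, 0.005], [0.533, 0.122, 0.042]]
side caliper 0.8 [424. 186.  67.  30.] [0.58  0.388 0.065] [[0.453, 0.372, 0.055], [0.637, 0.427, 0.076]]
side caliper 0.68 [351. 269.  42.  33.] [0.47  0.098 0.011] [[0.43, 0.082, 0.005], [0.533, 0.123, 0.042]]
side caliper 0.35
[... 2129 characters left out ...]
 0.187]]
top or [416.  273.4] 10 [ 0.4139 -0.1839  0.1299] [[0.385, -0.21, -0.001], [0.428, -0.132, 0.418]]
top or [361.  287.4] 27 [ 0.3959 -0.0698  0.0047] [[0.377, -0.081, -0.004], [0.409, -0.06, 0.01]]
top or [456.1 342.6] 98 [ 0.2579 -0.2948  0.013 ] [[0.216, -0.327, 0.002], [0.282, -0.238, 0.012]]
top or [452.4 346.7] 16 [ 0.2483 -0.2868  0.0049] [[0.235, -0.293, -0.003], [0.259, -0.282, 0.011]]
top yel [378.4 177.1] 11 [ 0.6038 -0.0949  0.2445] [[0.602, -0.098, 0.241], [0.606, -0.092, 0.248]]
top yel [426.4 177.9] 11 [ 0.6003 -0.1946  0.2447] [[0.598, -0.198, 0.241], [0.602, -0.192, 0.248]]
top yel [474. 179.] 9 [ 0.5964 -0.294   0.2453] [[0.595, -0.297, 0.241], [0.599, -0.291, 0.25]]
```

```bash
python3 -c "
from bench import *
print(hand_in())"
```

```text
the job is handed in; nothing more can be done
None
```

I put the red tag in the grey tray, lying flat and wholly inside, then hung the orange gauge on the left peg at its foot, matching the hung position of the others. The blue and green gauges and the caliper measured unmoved, and I handed in at about 32 s; no pass or fail came back. One risk: joints 2 and 3 read up to 0.005 rad past their rounded limits while I tilted the tool, which I did by pushing it towards out-of-reach poses.

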